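# Check the battery packs under the pointer and put them away

### The arm

A 6-joint arm with a two-finger parallel gripper is mounted at the origin on the work surface. World frame = base frame: x ahead of the robot, y to its left, z up, the work surface at z = 0. Lengths are in m, angles in degrees, forces in N, time in s.
With the tool pointing down it reaches from about 0.4 to 0.825 m from the base axis. Payload 7 kg.
Tool frame: the origin (TCP) lies on the centre line of the jaws, within the pads' length; the fingertips stand 22 mm ahead of it and the grasp point (between the pads) lies 3 mm ahead of it (ctrl.finger_overhang is the distance from the TCP to the fingertips, in m); z points along the fingers, y is the line along which they close (so a half turn about z gives the same grasp; the last joint's range is limited). The gripper opens to 88 mm and grips with 3 to 60 N. Pads are 19 mm wide; open, the fingers measure 130 mm over their backs; the gripper's body (78 mm by 193 mm) begins 47 mm behind the grasp point.
Start: joints at [-46.518, 20.546, 0.682, 0, -70.136, -16.507], TCP at [0.306, -0.602, 0.249] pointing down, gripper open.
Joint ranges: [-176.03, 176.03], [-82.01, 121.73], [-58.28, 71.71], [-173.87, 95.51], [-174.79, -0.11], [-173.66, 173.66]. Speed limits (degrees/s): [136.94, 136.94, 172.46, 180, 180, 180].

### API

Orientations are given as [roll, pitch, yaw] about the fixed x, y, z axes, in that order (R = Rz(yaw) Ry(pitch) Rx(roll)).
In Python, from plant import ctrl gives the robot as it stands. The module is installed in compiled form; this text tells all that it offers.
- The arm moves only by the shell command python3 -m creep 'ROWS'. ROWS is JSON, a list of rows, each an object with "grip": the closure, from 0 (fully open) to 1 (shut); "delta_pos": the shift along the tool's x, y, z scaled (see below), a list of three; "rotation": the turn, a rotation vector about the tool's x, y, z scaled (see below), a list of three. A call has 1 to 5 rows; each row is the pose to reach, as a shift and turn from the pose commanded when the call began, along the tool's axes at that moment; what a row does not reach only later rows make up. The controller multiplies each number of a shift by 10 cm and each number of a turn by pi/2 rad. A row lasts 1/10 s, in which the tool goes at most 50 mm and 8.59 degrees, less where a joint would pass 70% of its speed; a pose out of reach is approached as far as the arm can. A call with a number of a shift or a turn outside -1 to 1 is refused whole. A call with a gripper value outside its range is refused whole. The fingers move at their own pace and stop on an object; the grip force is fixed at half the most. Time passes only in rows, so rows that repeat a pose let the fingers close. It gives the time, the measured TCP pose, the force, the opening and the grip force at its end, in the units of the state.
- ctrl.get_obs(): the state, without advancing time (a new reading comes with each control period).
- ctrl.snapshot(name): name is "scene" or "top" or "wrist"; returns a dict with "color" (480x640x3 uint8, red, green, blue), "intrinsics" (3x3 intrinsics, pixels), "distortion" ([k1, k2, p1, p2, k3] as OpenCV has them; the pictures are not rectified), "R" (3x3) and "t" (3): a world point X has camera coordinates R X + t. Camera axes: x right, y down, z forward; pixel columns grow to the right and rows downward; lengths in m; the calibration is good to about 2 mm. A picture is of the moment at which its call begins. There is no depth.
- ctrl.close_job(): hands the job in; it is judged then, once.
The state is a dict: "clock": time; "joint_pos": joint angles; "qvel": joint speeds; "tau": joint torques, N m; "tool_pos": TCP position; "orientation": TCP orientation; "force": force on the tool from outside, world axes, zero at the start; "moment": the same for the moment, N m; "opening": finger opening in m; "gripper_force": force on a finger pad.
Only numpy, scipy, OpenCV 4.12 (cv2) and the standard library are available. Lean on these libraries where they do the work, as an engineer would, in place of code of your own. Each camera call takes 0.05 s, during which the arm holds its last target. There are 200 camera calls.

### The job

Check every battery pack in the tray on the sliding stage: slide the carriage so that the brass disc of each pack in turn stands under the tip of the fixed pointer and rest there for a good second, beginning at the near left place (as seen from the robot) and going clockwise round the tray seen from above, skipping empty places. Then lift the tray by its centre handle, tip all the packs out of it into the open metal tub, and set the empty tray back down flat in its seat on the carriage. Finally press the loose lid down onto the tub until it is level and fully home all round, leaving the other goods on the counter where they are.

Things in the scene. Friction and masses are not known exactly. Their poses are not given: they have to be found in the camera images.
- slide_x (a joint): lower slide of the x-y stage, m; grows as the carriage moves along the stage's +x axis (away from the robot). Range -0.025 to 0.160, 0 at the start; at slide_x = 0.105, slide_y = 0 the centre of the tray seat is right under the pointer. About 1.5 N of friction; stays where left
- slide_y (a joint): upper slide, m; grows as the carriage moves along the stage's +y axis (robot's left). Range -0.045 to 0.045. About 1.5 N of friction
- stage: grey base of the x-y stage, fixed, 400 x 200 x 14 mm; origin on the counter right under the pointer tip, x towards the far end (within 0.18 rad of world x); spans x -245 to +155 mm. A 20 mm post at x = +140 carries a 14 mm square boom, 186 to 200 mm high, from the post to x = -8 mm; the pointer hangs from its end
- pointer_tip (a point): lower tip of the brass pointer, a 10 mm vertical pin, 132 mm above the counter, 8 mm above the top of the tray's handle when the tray sits on the carriage. It is fixed to the stage and cannot move
- carriage_knob (a point): centre of the top face of the carriage's black upright round knob, 24 mm diameter and 46 mm tall (50 to 96 mm above the counter), on a tongue 115 mm on the robot's side (-x of stage) of the tray seat centre. Grip or push it to move the carriage in x and y
- tray_seat (a point): centre of the flat top of the carriage, on which the tray rests, 50 mm above the counter; axes parallel to the stage. The seat is bounded by 6 mm high strips which leave the tray 4 mm of play in x and y each way
- tray: loose grey plastic tray, 136 (x) x 96 (y) mm, 0.22 kg; origin at the centre of its underside. Floor 4 mm; side walls 24 mm high at y = +-46; both ends (x = +-68) are open, no rim; a 10 mm centre wall along x parts it into two rows; its middle 70 mm rise to 74 mm above the underside as a handle (gripped from above across y). The same either way round
- pack_1: loose tan battery pack, block 60 (x) x 34 (y) x 27 mm, 70 g, brass disc (16 mm) in the centre of its top; origin at the centre of its underside. Starts in the near left place of the tray (-33 mm along stage x, +24.5 mm along stage y from the tray centre, play of a few mm); top 31 mm above the tray's underside. Absent in some starts
- pack_2: loose tan battery pack, block 60 (x) x 34 (y) x 27 mm, 70 g, brass disc (16 mm) in the centre of its top; origin at the centre of its underside. Starts in the far left place of the tray (+33 mm along stage x, +24.5 mm along stage y from the tray centre, play of a few mm); top 31 mm above the tray's underside. Absent in some starts
- pack_3: loose tan battery pack, block 60 (x) x 34 (y) x 27 mm, 70 g, brass disc (16 mm) in the centre of its top; origin at the centre of its underside. Starts in the far right place of the tray (+33 mm along stage x, -24.5 mm along stage y from the tray centre, play of a few mm); top 31 mm above the tray's underside. Absent in some starts
- pack_4: loose tan battery pack, block 60 (x) x 34 (y) x 27 mm, 70 g, brass disc (16 mm) in the centre of its top; origin at the centre of its underside. Starts in the near right place of the tray (-33 mm along stage x, -24.5 mm along stage y from the tray centre, play of a few mm); top 31 mm above the tray's underside. Absent in some starts
- tub: open square aluminium tub, fixed, 180 x 180 mm outside, 150 mm high, walls 5 mm; origin at the centre of its underside; left or right of the stage. Two sprung steel clips at its inner x walls (50 mm wide, reaching 5 mm inwards below the rim) resist the lid until it is pushed home with about 10 N
- lid: loose aluminium lid, 0.2 kg: plate 182 x 182 x 5 mm on a 166 x 166 x 20 mm plug with a sloping foot (2 mm play each side in the tub, any quarter turn); origin under the plug's centre. Handle: black bar 64 (x) x 16 (y) mm, 25 to 59 mm above the origin. Starts on the counter across the stage from the tub. Unpressed it stands some 5 mm high; fully home its origin is 130 mm above the counter
- calculator: tan desktop calculator, 170 x 200 x 75 mm, far left; to be left alone; origin at the centre of its underside
- cube: smoked acrylic display cube, 90 mm, far right; to be left alone; origin at the centre of its underside
- tester: chrome coin-cell battery tester, 100 x 70 x 60 mm, far right; to be left alone; origin at the centre of its underside
- keypad: black rubber keypad spare, flat, 110 x 70 x 12 mm, left of the pointer; to be left alone; origin at the centre of its underside
- adaptor: black mains adaptor, 70 x 50 x 60 mm, right of the pointer; to be left alone; origin at the centre of its underside
- manuals: pile of manuals, 150 x 105 x 20 mm, on the left; to be left alone; origin at the centre of its underside
- pen_cup: wooden pen cup, 76 mm wide, 95 mm high, on the right; to be left alone; origin at the centre of its underside
Not all that is in view belongs to the job. What is shaped like the pack_2 but pink or red is not meant.

How it is judged (in metres and radians):
On the way, in this order (a step that is already met when the one before it is completed fails the run):
1. the disc of pack 1 (near left) rests under the pointer (horizontal distance between pack_1 and pointer_tip below 0.008 m and z of pack_1 in the frame of tray_seat between -0.005 and 0.015 m), for 0.7 s.
2. the disc of pack 2 (far left) rests under the pointer (horizontal distance between pack_2 and pointer_tip below 0.008 m and z of pack_2 in the frame of tray_seat between -0.005 and 0.015 m), for 0.7 s.
3. the disc of pack 3 (far right) rests under the pointer (horizontal distance between pack_3 and pointer_tip below 0.008 m and z of pack_3 in the frame of tray_seat between -0.005 and 0.015 m), for 0.7 s.
4. the disc of pack 4 (near right) rests under the pointer (horizontal distance between pack_4 and pointer_tip below 0.008 m and z of pack_4 in the frame of tray_seat between -0.005 and 0.015 m), for 0.7 s.
5. the tray is lifted and tipped over the tub (angle between tray's own z axis and vertical above 0.4 rad and height (world z) of tray above 0.11 m and horizontal distance between tray and tub below 0.2 m).
6. all packs are in the tub (x of pack_1 in the frame of tub between -0.087 and 0.087 m and y of pack_1 in the frame of tub between -0.087 and 0.087 m and z of pack_1 in the frame of tub between 0 and 0.145 m and x of pack_2 in the frame of tub between -0.087 and 0.087 m and y of pack_2 in the frame of tub between -0.087 and 0.087 m and z of pack_2 in the frame of tub between 0 and 0.145 m and x of pack_3 in the frame of tub between -0.087 and 0.087 m and y of pack_3 in the frame of tub between -0.087 and 0.087 m and z of pack_3 in the frame of tub between 0 and 0.145 m and x of pack_4 in the frame of tub between -0.087 and 0.087 m and y of pack_4 in the frame of tub between -0.087 and 0.087 m and z of pack_4 in the frame of tub between 0 and 0.145 m), for 0.2 s.
At the end, for the whole second after the job is handed in: All packs lie in the tub; the lid is fully home (origin 127 to 132.5 mm above the tub's underside, within 4 mm of centre, tilted under 0.03 rad); the empty tray lies flat in its seat (within 9 mm of the seat's centre and 3 mm in height, tilted under 0.03 rad); all at rest and released (all of step 6 and x of lid in the frame of tub between -0.004 and 0.004 m and y of lid in the frame of tub between -0.004 and 0.004 m and z of lid in the frame of tub between 0.127 and 0.1325 m and angle between each of lid, tray's own z axis and vertical below 0.03 rad and linear speed of each of lid, tray below 0.02 m/s and horizontal distance between tray and tray_seat below 0.009 m and z of tray in the frame of tray_seat between -0.003 and 0.003 m); the robot touches nothing.
It fails at once if another article on the counter was shifted more than 4 cm (distance of any of calculator, cube, tester, keypad, adaptor, manuals, pen_cup from where it was at the start of the episode above 0.04 m).
Of pack_1, pack_2, pack_3, pack_4 only 2 to 4 are there at a start; the rules pass over those that are not, and their reading is None.
At some moment in a run one of lid may be knocked a few centimetres aside while the robot is not near it.
It also fails if it takes over 192 s, if anything falls off the work surface, if the arm or the gripper's body presses on something with over 40 N, if the wrist force passes 120 N, or if a joint passes its speed limit or range.

## Working session

There is one attempt and no reset: what is moved stays moved. The work goes in short steps, Python scripts to look and compute and a shell command to move; the robot and the scene stay as the last step left them, time stands still between calls to the robot, and variables do not carry over. Pictures are saved under pics/ and viewed, at most 14 in all, crops included, and the job is handed in when it is done.

```bash
mkdir -p pics; cat > h.py <<'E'
import numpy as np, cv2
from scipy.spatial.transform import Rotation as Ro
from plant import ctrl
def snap(n,f=None):
    s=ctrl.snapshot(n)
    if f: cv2.imwrite('pics/'+f,s['color'][:,:,::-1])
    return s
def ray(s,px,z):
    K=np.array(s['intrinsics']);d=np.array(s['distortion'],float);R=np.array(s['R']);t=np.array(s['t'])
    p=cv2.undistortPoints(np.array(px,float).reshape(-1,1,2),K,d).reshape(-1,2)
    c=-R.T@t; D=np.c_[p,np.ones(len(p))]@R
    return c+D*((z-c[2])/D[:,2])[:,None]
def proj(s,X):
    return cv2.projectPoints(np.array(X,float).reshape(-1,1,3),cv2.Rodrigues(np.array(s['R']))[0],np.array(s['t']),np.array(s['intrinsics']),np.array(s['distortion'],float))[0].reshape(-1,2)
def pose():
    o=ctrl.get_obs();return np.array(o['tool_pos']),Ro.from_euler('xyz',o['orientation'],degrees=True)
def go(target,rpy=None):
    "shift/turn in row units to reach target from measured pose"
    p,R=pose();d=R.inv().apply(np.array(target)-p)/0.1
    r=None if rpy is None else (R.inv()*Ro.from_euler('xyz',rpy,degrees=True)).as_rotvec()/(np.pi/2)
    print('d',d.round(3),'rot',None if r is None else r.round(3))
E
python3 - <<'E'
from h import *
for n in ['scene','top','wrist']:
    s=snap(n,n+'0.png'); R=np.array(s['R']);print(n,(-R.T@s['t']).round(3),R[2].round(2))
o=ctrl.get_obs();print(o, ctrl.finger_overhang)
E
```

```text
scene [1.484 0.422 0.875] [-0.72 -0.34 -0.61]
top [0.331 0.018 1.484] [ 0.19 -0.   -0.98]
wrist [ 0.233 -0.639  0.384] [ 0.27  0.14 -0.95]
{'clock': 0.15, 'joint_pos': array([-4.65177330e+01,  2.05810643e+01,  6.46405593e-01, -1.41779992e-02,
       -7.01374705e+01, -1.65077098e+01]), 'qvel': array([ 0.14215446, -0.14610955,  0.09803158,  0.0767275 ,  0.04178523,
        0.0041943 ]), 'tau': array([ 4.54133942e-04, -5.83275819e+01,  2.93291831e+01,  7.00116411e+00,
        8.73183453e-03, -1.11608895e-04]), 'tool_pos': array([ 0.30600213, -0.60126487,  0.24785439]), 'orientation': array([ 1.79927056e+02, -7.71614385e-03, -1.53030263e+02]), 'force': array([-0.48042297, -0.39771205,  1.0155993 ]), 'moment': array([-0.0198754 , -0.02497597,  0.0210845 ]), 'gripper_force': 0.0, 'opening': 0.08785846333668129} 0.022
```

View pics/top0.png

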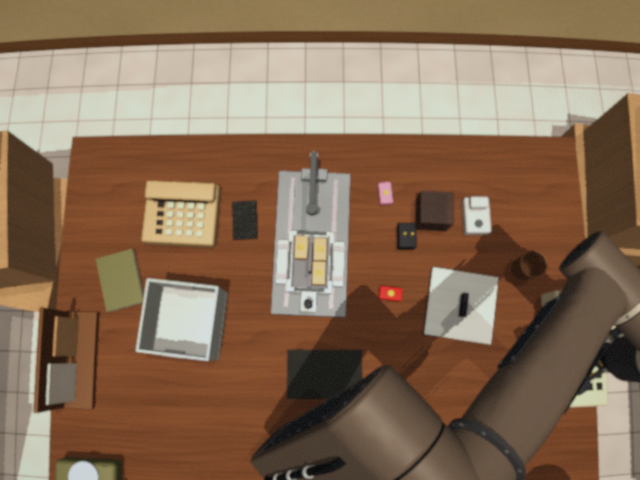

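View pics/scene0.png

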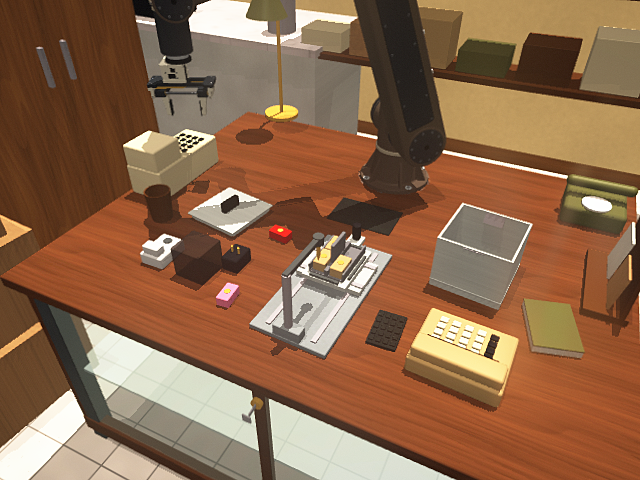

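The top view shows the stage centred near (312,245). There are packs at far left (301,247), far right (320,247) and near right (319,272), and near left (301,270) is empty. The tub is at (181,320) and the lid at (462,305). The scene view agrees. Next I'll zoom in for corners.

```bash
python3 - <<'E'
import cv2,numpy as np
im=cv2.imread('pics/top0.png')
c=np.zeros((600,800,3),np.uint8)
def put(x,y,w,h,X,Y,k=4): c[Y:Y+h*k,X:X+w*k]=cv2.resize(im[y:y+h,x:x+w],None,fx=k,fy=k,interpolation=cv2.INTER_CUBIC)
put(265,170,90,150,0,0)      # stage x4
put(132,272,100,95,380,0,3)   # tub x3
put(418,260,88,90,380,300,3)   # lid
cv2.imwrite('pics/c1.png',c)
s=cv2.imread('pics/scene0.png')[225:365,240:410]
cv2.imwrite('pics/c2.png',cv2.resize(s,None,fx=4,fy=4,interpolation=cv2.INTER_CUBIC))
E
```

```text
(no output)
```

View pics/c1.png

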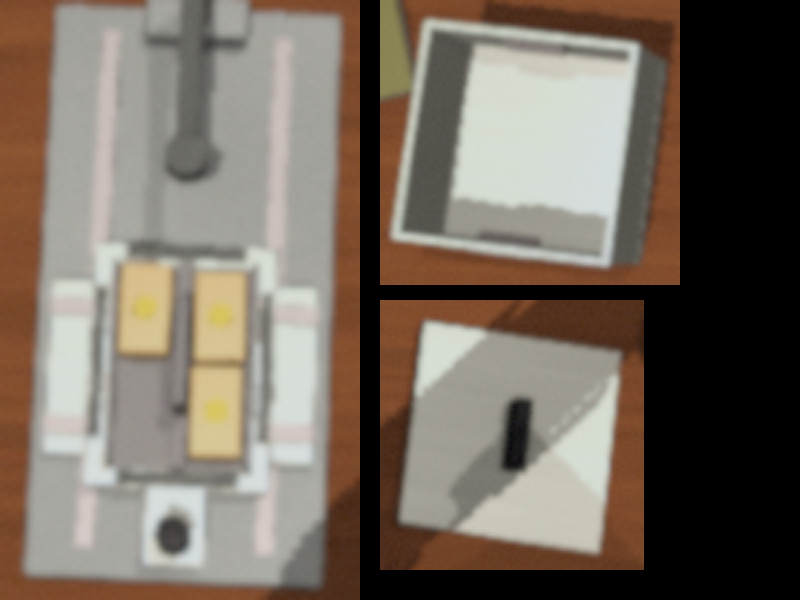

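View pics/c2.png

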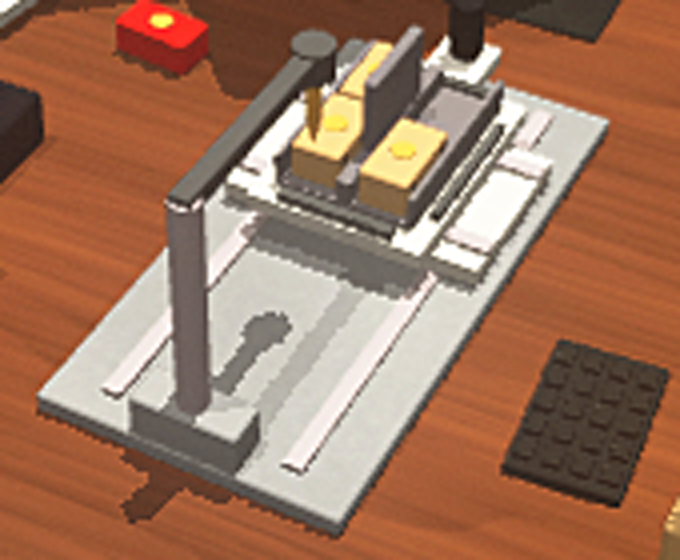

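The crops show the stage corners (56,5), (341,16), (323,588), (24,576), the tub rim (424,18), (640,42), (610,268), (391,239), the lid plate (424,320), (621,351), (600,553), (398,524), and the knob at (174,533). The near left place is empty. From the scene crop, the pointer tip is at about (315,142).

```bash
cat >> h.py <<'E'
def rect(P):
    P=np.array(P);c=P.mean(0)  # far-left, far-right, near-right, near-left
    x=(P[0]+P[1]-P[2]-P[3])[:2];y=(P[0]+P[3]-P[1]-P[2])[:2]
    return c.round(4),np.degrees(np.arctan2(x[1],x[0])).round(2),np.degrees(np.arctan2(-y[0],y[1])).round(2),(np.hypot(*x)/2).round(4),(np.hypot(*y)/2).round(4)
E
python3 - <<'E'
from h import *
s=snap('top');q=snap('scene')
def f(L,X,Y,x,y,k): return [((a-X+.5)/k-.5+x,(b-Y+.5)/k-.5+y) for a,b in L]
st=f([(56,5),(341,16),(323,588),(24,576)],0,0,265,170,4)
c,a,a2,l,w=rect(ray(s,st,.014));print('stage',c,a,a2,l,w)
th=np.radians((a+a2)/2);u=np.array([np.cos(th),np.sin(th)]);v=np.array([-u[1],u[0]])
o=c[:2]+.045*u;print('origin',o)
print('tub',rect(ray(s,f([(424,18),(640,42),(610,268),(391,239)],380,0,132,272,3),.15)))
print('lid',rect(ray(s,f([(424,320),(621,351),(600,553),(398,524)],380,300,418,260,3),.025)))
print('lidhandle',ray(s,f([(525,400),(508,470),(517,435)],380,300,418,260,3),.059))
def rel(P): d=P[:,:2]-o;return np.c_[d@u,d@v].round(4)
print('knob',rel(ray(s,f([(174,533)],0,0,265,170,4),.096)))
print('discs',rel(ray(s,f([(145,308),(220,316),(216,411)],0,0,265,170,4),.081)))
# pointer from scene
print('tip scene',ray(q,[(240+315.5/4-.5,225+142/4)],.132), 'proj',proj(q,[[*o,.132]]))
# other things
print('boom end scene/top', rel(ray(s,f([(188,157)],0,0,265,170,4),.2)))
E
```

```text
stage [0.6229 0.0344 0.014 ] -2.37 -2.33 0.399 0.2
origin [0.66786215 0.03255483]
tub (array([0.4052, 0.3608, 0.15  ]), np.float64(-6.03), np.float64(-6.25), np.float64(0.1828), np.float64(0.1823))
lid (array([ 0.4478, -0.3691,  0.025 ]), np.float64(-9.12), np.float64(-8.95), np.float64(0.1838), np.float64(0.183))
lidhandle [[ 0.47673029 -0.37335571  0.059     ]
 [ 0.41570016 -0.35556636  0.059     ]
 [ 0.44610613 -0.36484678  0.059     ]]
knob [[-0.2186 -0.0006]]
discs [[-0.0719  0.0249]
 [-0.0752 -0.0241]
 [-0.1376 -0.024 ]]
tip scene [[0.67167271 0.03324077 0.132     ]] proj [[318.82279951 259.48253018]]
boom end scene/top [[-0.0006 -0.0013]]
```

```bash
python3 - <<'E'
from h import *
p,R=pose();n=8;T=np.array([.448,.0415,.20]);d=(T-p)/n
rv=(R.inv()*Ro.from_euler('xyz',[180,0,-2.35],degrees=True)).as_rotvec()
print(rv/(np.pi/2)/n)
for i in range(n):
    Ri=R*Ro.from_rotvec(rv*i/n); print((Ri.inv().apply(d)*10).round(2))
E
```

```text
[ 3.03029376e-05  7.76389536e-05 -2.09276482e-01]
[-0.52  0.64  0.06]
[-0.7   0.43  0.06]
[-0.8   0.18  0.06]
[-0.82 -0.08  0.06]
[-0.75 -0.34  0.06]
[-0.6  -0.57  0.06]
[-0.38 -0.73  0.06]
[-0.12 -0.81  0.06]
```

```bash

python3 -m creep '[{"grip":0,"delta_pos":[-0.26,0.32,0.03],"rotation":[0,0,-0.1]},{"grip":0,"delta_pos":[-0.52,0.64,0.06],"rotation":[0,0,-0.21]},{"grip":0,"delta_pos":[-0.52,0.64,0.06],"rotation":[0,0,-0.21]}]'
python3 -m creep '[{"grip":0,"delta_pos":[-0.35,0.21,0.03],"rotation":[0,0,-0.1]},{"grip":0,"delta_pos":[-0.7,0.43,0.06],"rotation":[0,0,-0.21]},{"grip":0,"delta_pos":[-0.7,0.43,0.06],"rotation":[0,0,-0.21]}]'
python3 -m creep '[{"grip":0,"delta_pos":[-0.4,0.09,0.03],"rotation":[0,0,-0.1]},{"grip":0,"delta_pos":[-0.8,0.18,0.06],"rotation":[0,0,-0.21]},{"grip":0,"delta_pos":[-0.8,0.18,0.06],"rotation":[0,0,-0.21]}]'
python3 -m creep '[{"grip":0,"delta_pos":[-0.41,-0.04,0.03],"rotation":[0,0,-0.1]},{"grip":0,"delta_pos":[-0.82,-0.08,0.06],"rotation":[0,0,-0.21]},{"grip":0,"delta_pos":[-0.82,-0.08,0.06],"rotation":[0,0,-0.21]}]'
python3 -m creep '[{"grip":0,"delta_pos":[-0.37,-0.17,0.03],"rotation":[0,0,-0.1]},{"grip":0,"delta_pos":[-0.75,-0.34,0.06],"rotation":[0,0,-0.21]},{"grip":0,"delta_pos":[-0.75,-0.34,0.06],"rotation":[0,0,-0.21]}]'
python3 -m creep '[{"grip":0,"delta_pos":[-0.3,-0.28,0.03],"rotation":[0,0,-0.1]},{"grip":0,"delta_pos":[-0.6,-0.57,0.06],"rotation":[0,0,-0.21]},{"grip":0,"delta_pos":[-0.6,-0.57,0.06],"rotation":[0,0,-0.21]}]'
python3 -m creep '[{"grip":0,"delta_pos":[-0.2,-0.36,0.03],"rotation":[0,0,-0.1]},{"grip":0,"delta_pos":[-0.38,-0.73,0.06],"rotation":[0,0,-0.21]},{"grip":0,"delta_pos":[-0.38,-0.73,0.06],"rotation":[0,0,-0.21]}]'
python3 -m creep '[{"grip":0,"delta_pos":[-0.06,-0.4,0.03],"rotation":[0,0,-0.1]},{"grip":0,"delta_pos":[-0.12,-0.81,0.06],"rotation":[0,0,-0.21]},{"grip":0,"delta_pos":[-0.12,-0.81,0.06],"rotation":[0,0,-0.21]}]'
python3 - <<'E'
from h import *
print(ctrl.get_obs()['joint_pos'].round(1))
go([.448,.0415,.2],[180,0,-2.35])
snap('wrist','w1.png');snap('top','t1.png')
E
```

```text
clock: 0.55
tool_pos: [0.3238, -0.5173, 0.2425]
orientation: [180.0, 0.1, -133.7]
force: [-0.4, -0.6, 0.9]
opening: 0.0876
gripper_force: 0.0
clock: 0.85
tool_pos: [0.3416, -0.4375, 0.2367]
orientation: [-180.0, 0.1, -114.8]
force: [-0.5, 0.1, 0.5]
opening: 0.0873
gripper_force: 0.0
clock: 1.15
tool_pos: [0.3595, -0.3579, 0.2307]
orientation: [-180.0, 0.0, -95.9]
force: [0.6, -0.9, 1.3]
opening: 0.0878
gripper_force: 0.0
clock: 1.45
tool_pos: [0.3767, -0.2777, 0.2247]
orientation: [-180.0, 0.0, -77.0]
force: [-0.0, -0.7, 0.6]
opening: 0.0876
gripper_force: 0.0
clock: 1.75
tool_pos: [0.3939, -0.1972, 0.2188]
orientation: [-180.0, -0.0, -58.1]
force: [-0.5, -0.0, 0.3]
opening: 0.0876
gripper_force: 0.0
clock: 2.05
tool_pos: [0.4116, -0.1164, 0.2128]
orientation: [-180.0, -0.0, -39.2]
force: [0.6, 0.1, -0.2]
opening: 0.0878
gripper_force: 0.0
clock: 2.35
tool_pos: [0.4292, -0.0361, 0.2067]
orientation: [-180.0, -0.0, -20.4]
force: [0.4, 0.5, 0.2]
opening: 0.0876
gripper_force: 0.0
clock: 2.65
tool_pos: [0.4468, 0.0439, 0.2006]
orientation: [180.0, -0.0, -1.5]
force: [0.3, -0.9, 0.6]
opening: 0.0877
gripper_force: 0.0
[ 30.9   1.1 -30.6   0.  -58.2  57.5]
d [0.012 0.024 0.006] rot [ 0.    -0.     0.009]
```

View pics/w1.png

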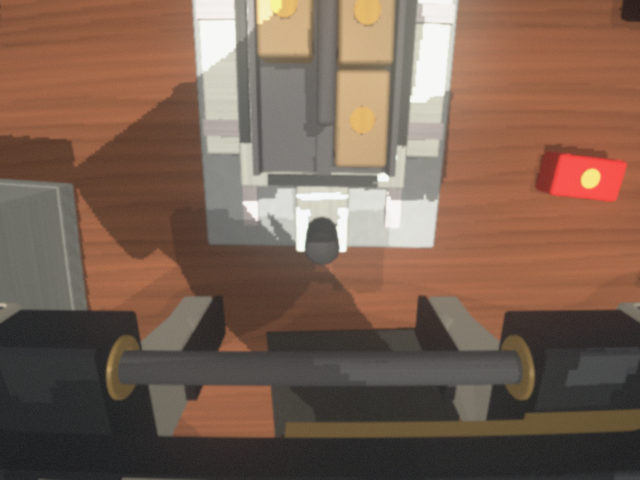

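The wrist view shows the knob's top face at about (321,228) and the packs ahead of it. I'll check the knob and disc positions from here.

```bash
python3 - <<'E'
from h import *
s=snap('wrist');im=s['color'].astype(int)
P=ray(s,[(322,229),(322,246)],.096);print(P)
# discs
h=cv2.cvtColor(s['color'],cv2.COLOR_RGB2HSV)
m=cv2.inRange(h,(18,150,140),(32,255,255));n,l,st,c=cv2.connectedComponentsWithStats(m)
for i in range(1,n):
    if st[i,4]>100: print(st[i],c[i].round(1),ray(s,[c[i]],.081).round(4))
g=im.sum(2)<150;print(np.argwhere(g[205:275,290:350]).min(0)+[205,290],np.argwhere(g[205:275,290:350]).max(0)+[205,290])
E
```

```text
[[0.46442365 0.03986829 0.096     ]
 [0.45292132 0.04022772 0.096     ]]Traceback (most recent call last):
  File "<stdin>", line 9, in <module>
    return umr_minimum(a, axis, None, out, keepdims, initial, where)
ValueError: zero-size array to reduction operation minimum which has no identity
```

```bash
python3 - <<'E'
from h import *
q=snap('scene')
t=ray(q,[(240+315.5/4-.4,225+142/4-.4)],.132)
d=ray(q,[(240+403/4-.4,225+150/4-.4),(240+337/4-.4,225+124/4-.4)],.081)
th=np.radians(-2.35);u=np.array([np.cos(th),np.sin(th)]);v=np.array([-u[1],u[0]])
e=(d-t)[:,:2];print(np.c_[e@u,e@v])
go([.451,.041,.086],[180,0,-2.35])
E
```

```text
[[-0.07371605  0.02226262]
 [-0.07681881 -0.02549296]]
d [ 0.06  -0.005  1.145] rot [0.    0.    0.004]
```

```bash

python3 -m creep '[{"grip":0,"delta_pos":[0.04,0,0.3],"rotation":[0,0,0]},{"grip":0,"delta_pos":[0.04,0,0.6],"rotation":[0,0,0]},{"grip":0,"delta_pos":[0.04,0,0.8],"rotation":[0,0,0]}]'
python3 -m creep '[{"grip":0,"delta_pos":[0,0,0.3],"rotation":[0,0,0]},{"grip":0.5,"delta_pos":[0,0,0.34],"rotation":[0,0,0]},{"grip":1,"delta_pos":[0,0,0.34],"rotation":[0,0,0]},{"grip":1,"delta_pos":[0,0,0.34],"rotation":[0,0,0]},{"grip":1,"delta_pos":[0,0,0.34],"rotation":[0,0,0]}]'
python3 -m creep '[{"grip":1,"delta_pos":[0,0,0],"rotation":[0,0,0]},{"grip":1,"delta_pos":[0,0,0],"rotation":[0,0,0]},{"grip":1,"delta_pos":[0,0,0],"rotation":[0,0,0]},{"grip":1,"delta_pos":[0,0,0],"rotation":[0,0,0]}]'
```

```text
clock: 3.15
tool_pos: [0.4483, 0.04, 0.1192]
orientation: [180.0, 0.1, -2.1]
force: [0.0, -0.4, -0.6]
opening: 0.0877
gripper_force: 0.0
clock: 3.65
tool_pos: [0.4499, 0.042, 0.0879]
orientation: [-179.9, -0.1, -1.8]
force: [-0.0, 0.4, 0.5]
opening: 0.0613
gripper_force: 0.0
clock: 4.05
tool_pos: [0.4491, 0.0419, 0.0867]
orientation: [-180.0, -0.0, -1.8]
force: [0.8, -0.1, -0.2]
opening: 0.0294
gripper_force: 0.0
```

```bash

python3 -m creep '[{"grip":1,"delta_pos":[0,0,0],"rotation":[0,0,0]},{"grip":1,"delta_pos":[0,0,0],"rotation":[0,0,0]},{"grip":1,"delta_pos":[0,0,0],"rotation":[0,0,0]}]'
python3 -m creep '[{"grip":1,"delta_pos":[0.07,0.02,0],"rotation":[0,0,0]},{"grip":1,"delta_pos":[0.19,0.06,0],"rotation":[0,0,0]},{"grip":1,"delta_pos":[0.31,0.1,0],"rotation":[0,0,0]},{"grip":1,"delta_pos":[0.43,0.14,0],"rotation":[0,0,0]},{"grip":1,"delta_pos":[0.55,0.18,0],"rotation":[0,0,0]}]'
python3 -m creep '[{"grip":1,"delta_pos":[0.1,0.04,0],"rotation":[0,0,0]},{"grip":1,"delta_pos":[0.16,0.055,0],"rotation":[0,0,0]},{"grip":1,"delta_pos":[0.18,0.06,0],"rotation":[0,0,0]},{"grip":1,"delta_pos":[0.18,0.06,0],"rotation":[0,0,0]}]'
python3 - <<'E'
from h import *
print(pose()[0])
s=snap('scene');t=snap('top');k=cv2.resize(s['color'][220:340,260:400],None,fx=4,fy=4,interpolation=cv2.INTER_CUBIC)
cv2.imwrite('pics/m2.png',k[:,:,::-1])
E
```

```text
clock: 4.35
tool_pos: [0.449, 0.0419, 0.0866]
orientation: [-180.0, -0.0, -1.8]
force: [-1.2, 1.3, 2.5]
opening: 0.0233
gripper_force: 30.0
clock: 4.85
tool_pos: [0.5048, 0.0216, 0.0866]
orientation: [180.0, -0.0, -1.8]
force: [-2.0, 1.6, 4.4]
opening: 0.0234
gripper_force: 30.0
clock: 5.25
tool_pos: [0.5219, 0.0152, 0.0866]
orientation: [180.0, -0.0, -1.8]
force: [1.8, -1.7, 2.6]
opening: 0.0233
gripper_force: 30.0
[0.52191619 0.0151689  0.08660581]
```

View pics/m2.png

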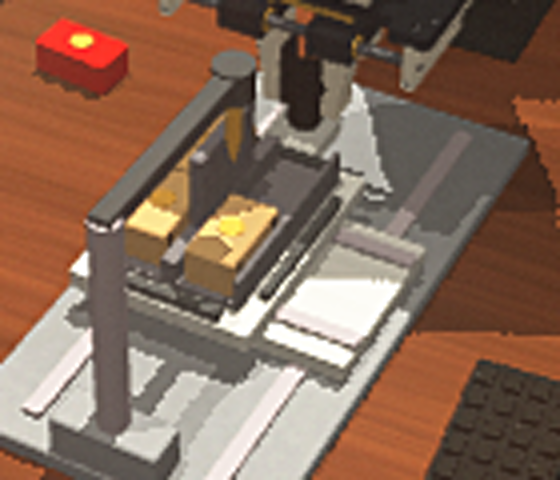

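The tip is at about (235,162) in the crop and pack 2's disc is at about (231,227), nearly straight under it. I'll check that numerically.

```bash
python3 - <<'E'
from h import *
q=snap('scene')
t=ray(q,[(240+315.5/4-.4,225+142/4-.4)],.132);d=ray(q,[(260+231/4-.4,220+227/4-.4)],.081)
print(d-t, proj(q,[[*t[0,:2],.081]])*4-[1040,880])
E
```

```text
[[ 0.00028259 -0.0025279  -0.051     ]] [[233.41448981 226.35529413]]
```

```bash

python3 -m creep '[{"grip":1,"delta_pos":[0,0,0],"rotation":[0,0,0]},{"grip":1,"delta_pos":[0,0,0],"rotation":[0,0,0]},{"grip":1,"delta_pos":[0,0,0],"rotation":[0,0,0]},{"grip":1,"delta_pos":[0,0,0],"rotation":[0,0,0]},{"grip":1,"delta_pos":[0,0,0],"rotation":[0,0,0]}]'
python3 -m creep '[{"grip":1,"delta_pos":[0,0,0],"rotation":[0,0,0]},{"grip":1,"delta_pos":[0,0,0],"rotation":[0,0,0]},{"grip":1,"delta_pos":[0,0,0],"rotation":[0,0,0]},{"grip":1,"delta_pos":[0,0,0],"rotation":[0,0,0]},{"grip":1,"delta_pos":[0,0,0],"rotation":[0,0,0]}]'
python3 -m creep '[{"grip":1,"delta_pos":[0,-0.06,0],"rotation":[0,0,0]},{"grip":1,"delta_pos":[0.01,-0.17,0],"rotation":[0,0,0]},{"grip":1,"delta_pos":[0.02,-0.28,0],"rotation":[0,0,0]},{"grip":1,"delta_pos":[0.03,-0.38,0],"rotation":[0,0,0]},{"grip":1,"delta_pos":[0.03,-0.46,0],"rotation":[0,0,0]}]'
python3 -m creep '[{"grip":1,"delta_pos":[0,-0.03,0],"rotation":[0,0,0]},{"grip":1,"delta_pos":[0,-0.03,0],"rotation":[0,0,0]},{"grip":1,"delta_pos":[0,-0.03,0],"rotation":[0,0,0]}]'
python3 - <<'E'
from h import *
q=snap('scene');k=cv2.resize(q['color'][220:340,260:400],None,fx=4,fy=4,interpolation=cv2.INTER_CUBIC)
cv2.imwrite('pics/m3.png',k[:,:,::-1])
h=cv2.cvtColor(q['color'][240:310,290:340],cv2.COLOR_RGB2HSV)
m=cv2.inRange(h,(23,150,180),(32,255,255));print(np.argwhere(m).mean(0)+[240,290],m.sum()/255)
t=ray(q,[(240+315.5/4-.4,225+142/4-.4)],.132);print(proj(q,[[*t[0,:2],.081]]))
E
```

```text
clock: 5.9
tool_pos: [0.5211, 0.0155, 0.0866]
orientation: [180.0, 0.0, -1.8]
force: [2.1, -0.8, 2.7]
opening: 0.0232
gripper_force: 30.0
clock: 6.4
tool_pos: [0.5211, 0.0155, 0.0866]
orientation: [180.0, 0.0, -1.8]
force: [-0.6, -0.9, 5.2]
opening: 0.0236
gripper_force: 30.0
clock: 6.9
tool_pos: [0.5256, 0.0621, 0.0866]
orientation: [180.0, 0.0, -1.8]
force: [-0.5, -2.5, 5.1]
opening: 0.0231
gripper_force: 30.0
clock: 7.2
tool_pos: [0.5258, 0.065, 0.0866]
orientation: [-180.0, -0.0, -1.8]
force: [-0.4, 0.7, 4.5]
opening: 0.0231
gripper_force: 30.0
[283.36363636 336.        ] 22.0
[[318.35362245 276.58882353]]
```

View pics/m3.png

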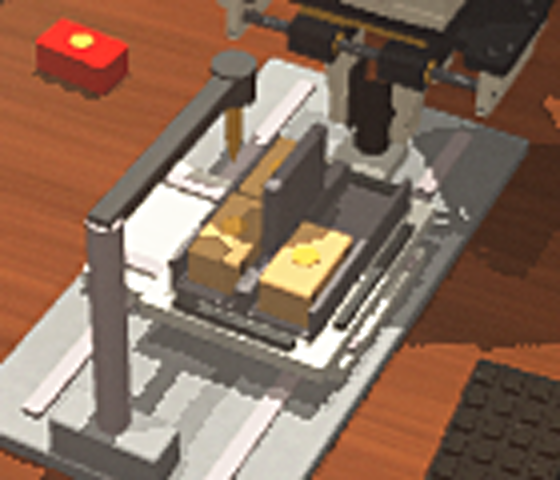

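Pack 3's disc is at (236,223) against an expected (233,226), so it's within about 2 mm. I'll hold here, then move on to pack 4.

```bash

python3 -m creep '[{"grip":1,"delta_pos":[0,0,0],"rotation":[0,0,0]},{"grip":1,"delta_pos":[0,0,0],"rotation":[0,0,0]},{"grip":1,"delta_pos":[0,0,0],"rotation":[0,0,0]},{"grip":1,"delta_pos":[0,0,0],"rotation":[0,0,0]},{"grip":1,"delta_pos":[0,0,0],"rotation":[0,0,0]}]'
python3 -m creep '[{"grip":1,"delta_pos":[0,0,0],"rotation":[0,0,0]},{"grip":1,"delta_pos":[0,0,0],"rotation":[0,0,0]},{"grip":1,"delta_pos":[0,0,0],"rotation":[0,0,0]},{"grip":1,"delta_pos":[0,0,0],"rotation":[0,0,0]},{"grip":1,"delta_pos":[0,0,0],"rotation":[0,0,0]}]'
python3 -m creep '[{"grip":1,"delta_pos":[0.07,0,0],"rotation":[0,0,0]},{"grip":1,"delta_pos":[0.2,0,0],"rotation":[0,0,0]},{"grip":1,"delta_pos":[0.33,0,0],"rotation":[0,0,0]},{"grip":1,"delta_pos":[0.46,0,0],"rotation":[0,0,0]},{"grip":1,"delta_pos":[0.57,0,0],"rotation":[0,0,0]}]'
python3 -m creep '[{"grip":1,"delta_pos":[0.05,0,0],"rotation":[0,0,0]},{"grip":1,"delta_pos":[0.05,0,0],"rotation":[0,0,0]},{"grip":1,"delta_pos":[0.05,0,0],"rotation":[0,0,0]}]'
python3 - <<'E'
from h import *
q=snap('scene');k=cv2.resize(q['color'][220:340,260:400],None,fx=4,fy=4,interpolation=cv2.INTER_CUBIC)
cv2.imwrite('pics/m4.png',k[:,:,::-1])
E
```

```text
clock: 7.75
tool_pos: [0.5258, 0.0643, 0.0866]
orientation: [-180.0, -0.0, -1.8]
force: [-0.9, 2.2, 5.0]
opening: 0.0235
gripper_force: 30.0
clock: 8.25
tool_pos: [0.5258, 0.0644, 0.0866]
orientation: [180.0, -0.0, -1.8]
force: [-0.0, 1.8, 5.4]
opening: 0.0232
gripper_force: 30.0
clock: 8.75
tool_pos: [0.5829, 0.0619, 0.0865]
orientation: [179.9, 0.1, -1.8]
force: [-2.4, 0.1, 8.1]
opening: 0.0233
gripper_force: 30.0
clock: 9.05
tool_pos: [0.5883, 0.062, 0.0866]
orientation: [180.0, -0.0, -1.8]
force: [1.9, -1.3, 4.3]
opening: 0.0236
gripper_force: 30.0
```

View pics/m4.png

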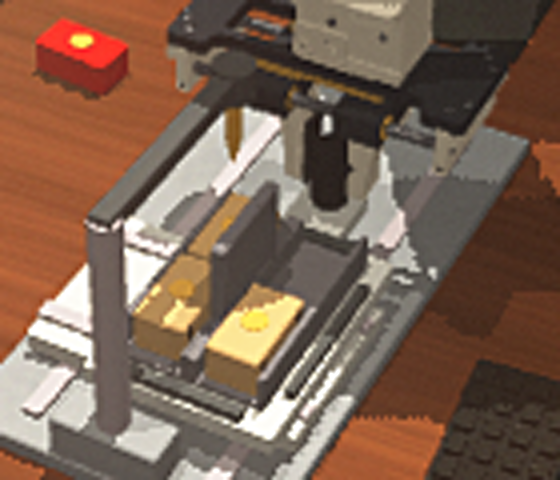

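Pack 4's disc is partly hidden behind the handle. It sits where the 62.5 mm shift from pack 3's checked position predicts. I'll hold, then draw the carriage back to slide ≈ 0.

```bash

python3 -m creep '[{"grip":1,"delta_pos":[0,0,0],"rotation":[0,0,0]},{"grip":1,"delta_pos":[0,0,0],"rotation":[0,0,0]},{"grip":1,"delta_pos":[0,0,0],"rotation":[0,0,0]},{"grip":1,"delta_pos":[0,0,0],"rotation":[0,0,0]},{"grip":1,"delta_pos":[0,0,0],"rotation":[0,0,0]}]'
python3 -m creep '[{"grip":1,"delta_pos":[0,0,0],"rotation":[0,0,0]},{"grip":1,"delta_pos":[0,0,0],"rotation":[0,0,0]},{"grip":1,"delta_pos":[0,0,0],"rotation":[0,0,0]},{"grip":1,"delta_pos":[0,0,0],"rotation":[0,0,0]},{"grip":1,"delta_pos":[0,0,0],"rotation":[0,0,0]}]'
python3 -m creep '[{"grip":1,"delta_pos":[-0.07,0.02,0],"rotation":[0,0,0]},{"grip":1,"delta_pos":[-0.2,0.05,0],"rotation":[0,0,0]},{"grip":1,"delta_pos":[-0.35,0.08,0],"rotation":[0,0,0]},{"grip":1,"delta_pos":[-0.5,0.11,0],"rotation":[0,0,0]},{"grip":1,"delta_pos":[-0.65,0.14,0],"rotation":[0,0,0]}]'
python3 -m creep '[{"grip":1,"delta_pos":[-0.15,0.03,0],"rotation":[0,0,0]},{"grip":1,"delta_pos":[-0.3,0.05,0],"rotation":[0,0,0]},{"grip":1,"delta_pos":[-0.45,0.07,0],"rotation":[0,0,0]},{"grip":1,"delta_pos":[-0.6,0.09,0],"rotation":[0,0,0]},{"grip":1,"delta_pos":[-0.7,0.1,0],"rotation":[0,0,0]}]'
python3 -m creep '[{"grip":1,"delta_pos":[-0.02,0,0],"rotation":[0,0,0]},{"grip":0.6,"delta_pos":[-0.02,0,0],"rotation":[0,0,0]},{"grip":0,"delta_pos":[-0.02,0,0],"rotation":[0,0,0]},{"grip":0,"delta_pos":[-0.02,0,0],"rotation":[0,0,0]},{"grip":0,"delta_pos":[-0.02,0,0],"rotation":[0,0,0]}]'
python3 -m creep '[{"grip":0,"delta_pos":[0,0,0],"rotation":[0,0,0]},{"grip":0,"delta_pos":[0,0,0],"rotation":[0,0,0]},{"grip":0,"delta_pos":[0,0,-0.3],"rotation":[0,0,0]},{"grip":0,"delta_pos":[0,0,-0.7],"rotation":[0,0,0]},{"grip":0,"delta_pos":[0,0,-1],"rotation":[0,0,0]}]'
```

```text
clock: 9.6
tool_pos: [0.5877, 0.0624, 0.0866]
orientation: [180.0, -0.0, -1.8]
force: [0.8, -2.0, 5.5]
opening: 0.0236
gripper_force: 30.0
clock: 10.1
tool_pos: [0.5877, 0.0624, 0.0866]
orientation: [-180.0, -0.0, -1.8]
force: [1.8, -1.6, 5.2]
opening: 0.0236
gripper_force: 30.0
clock: 10.6
tool_pos: [0.5215, 0.0507, 0.0866]
orientation: [-180.0, -0.0, -1.8]
force: [2.4, 1.5, 4.0]
opening: 0.0229
gripper_force: 30.0
clock: 11.1
tool_pos: [0.4507, 0.0426, 0.0866]
orientation: [-180.0, -0.0, -1.8]
force: [1.8, 1.6, 1.7]
opening: 0.0233
gripper_force: 30.0
clock: 11.6
tool_pos: [0.4498, 0.0426, 0.0862]
orientation: [180.0, 0.1, -1.8]
force: [-0.1, -0.3, 0.2]
opening: 0.0498
gripper_force: 0.0
clock: 12.1
tool_pos: [0.4503, 0.0428, 0.1885]
orientation: [-180.0, -0.0, -1.8]
force: [0.7, -0.5, -0.4]
opening: 0.0861
gripper_force: 0.0
```

```bash
python3 - <<'E'
from h import *
go([.565,.0380,.111],[180,0,-2.35])
snap('top','t2.png');snap('wrist','w2.png')
E
```

```text
d [1.148 0.011 0.776] rot [-0.    -0.     0.006]
```

View pics/w2.png

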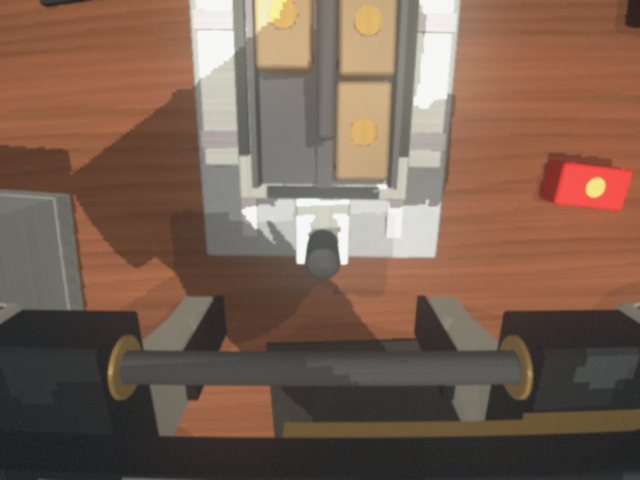

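The wrist view shows the three packs still well seated, with the handle in line. Going to grasp the handle.

```bash

python3 -m creep '[{"grip":0,"delta_pos":[0.4,0,0],"rotation":[0,0,0.006]},{"grip":0,"delta_pos":[0.8,0.01,0],"rotation":[0,0,0.006]},{"grip":0,"delta_pos":[1,0.01,0],"rotation":[0,0,0.006]},{"grip":0,"delta_pos":[1,0.01,0],"rotation":[0,0,0.006]}]'
python3 -m creep '[{"grip":0,"delta_pos":[0.15,0,0.2],"rotation":[0,0,0]},{"grip":0.3,"delta_pos":[0.15,0,0.45],"rotation":[0,0,0]},{"grip":0.4,"delta_pos":[0.15,0,0.65],"rotation":[0,0,0]},{"grip":0.4,"delta_pos":[0.15,0,0.78],"rotation":[0,0,0]},{"grip":0.6,"delta_pos":[0.15,0,0.78],"rotation":[0,0,0]}]'
python3 -m creep '[{"grip":1,"delta_pos":[0,0,0],"rotation":[0,0,0]},{"grip":1,"delta_pos":[0,0,0],"rotation":[0,0,0]},{"grip":1,"delta_pos":[0,0,0],"rotation":[0,0,0]},{"grip":1,"delta_pos":[0,0,0],"rotation":[0,0,0]},{"grip":1,"delta_pos":[0,0,0],"rotation":[0,0,0]}]'
python3 -m creep '[{"grip":1,"delta_pos":[0,0,0],"rotation":[0,0,0]},{"grip":1,"delta_pos":[0,0,0],"rotation":[0,0,0]},{"grip":1,"delta_pos":[0,0,0],"rotation":[0,0,0]}]'
```

```text
clock: 12.6
tool_pos: [0.5519, 0.0384, 0.1851]
orientation: [180.0, 0.1, -2.4]
force: [-0.8, -0.0, -0.1]
opening: 0.0873
gripper_force: 0.0
clock: 13.1
tool_pos: [0.5633, 0.0375, 0.1066]
orientation: [179.9, 0.2, -2.4]
force: [-0.5, -0.3, -0.2]
opening: 0.0609
gripper_force: 0.0
clock: 13.6
tool_pos: [0.5651, 0.038, 0.109]
orientation: [-180.0, -0.0, -2.4]
force: [0.3, 0.6, -0.1]
opening: 0.0212
gripper_force: 0.0
clock: 13.9
tool_pos: [0.565, 0.0379, 0.1087]
orientation: [180.0, -0.0, -2.4]
force: [-0.7, -0.8, 2.8]
opening: 0.0097
gripper_force: 30.0
```

```bash

python3 -m creep '[{"grip":1,"delta_pos":[0,0,-0.04],"rotation":[0,0,0]},{"grip":1,"delta_pos":[0,0,-0.14],"rotation":[0,0,0]},{"grip":1,"delta_pos":[0,0,-0.28],"rotation":[0,0,0]},{"grip":1,"delta_pos":[0,0,-0.42],"rotation":[0,0,0]},{"grip":1,"delta_pos":[0,0,-0.56],"rotation":[0,0,0]}]'
python3 -m creep '[{"grip":1,"delta_pos":[0,0,-0.2],"rotation":[0,0,0]},{"grip":1,"delta_pos":[0,0,-0.4],"rotation":[0,0,0]},{"grip":1,"delta_pos":[0,0,-0.6],"rotation":[0,0,0]},{"grip":1,"delta_pos":[0,0,-0.75],"rotation":[0,0,0]},{"grip":1,"delta_pos":[0,0,-0.85],"rotation":[0,0,0]}]'
python3 - <<'E'
from h import *
snap('scene','s3.png')
p,R=pose();print(p,ctrl.get_obs()['force'])
go([.363,.366,.235],[180,0,-6.1])
E
```

```text
clock: 14.4
tool_pos: [0.5646, 0.0379, 0.1653]
orientation: [-180.0, 0.0, -2.4]
force: [0.2, 0.2, -3.8]
opening: 0.0098
gripper_force: 30.0
clock: 14.9
tool_pos: [0.5649, 0.038, 0.2511]
orientation: [-180.0, -0.1, -2.4]
force: [0.0, -0.8, -4.7]
opening: 0.01
gripper_force: 30.0
[0.56554007 0.03808046 0.25236932] [ 1.83431635 -0.08493937 -1.24017714]
d [-2.159 -3.193  0.17 ] rot [-0.001 -0.002  0.042]
```

View pics/s3.png

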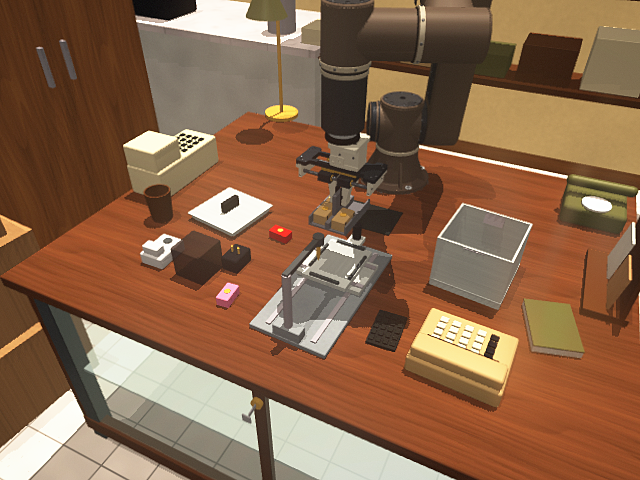

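The tray is lifted level with the packs aboard. Carrying it to the tub.

```bash

python3 -m creep '[{"grip":1,"delta_pos":[-0.03,-0.05,0],"rotation":[0,0,0]},{"grip":1,"delta_pos":[-0.12,-0.18,0],"rotation":[0,0,0]},{"grip":1,"delta_pos":[-0.25,-0.37,0],"rotation":[0,0,0]},{"grip":1,"delta_pos":[-0.38,-0.57,0],"rotation":[0,0,0]},{"grip":1,"delta_pos":[-0.52,-0.77,0],"rotation":[0,0,0]}]'
python3 -m creep '[{"grip":1,"delta_pos":[-0.13,-0.2,0],"rotation":[0,0,0]},{"grip":1,"delta_pos":[-0.27,-0.4,0],"rotation":[0,0,0]},{"grip":1,"delta_pos":[-0.4,-0.6,0],"rotation":[0,0,0]},{"grip":1,"delta_pos":[-0.54,-0.8,0],"rotation":[0,0,0]},{"grip":1,"delta_pos":[-0.67,-1,0],"rotation":[0,0,0]}]'
python3 -m creep '[{"grip":1,"delta_pos":[-0.13,-0.2,0],"rotation":[0,0,0]},{"grip":1,"delta_pos":[-0.27,-0.4,0],"rotation":[0,0,0]},{"grip":1,"delta_pos":[-0.4,-0.59,0],"rotation":[0,0,0]},{"grip":1,"delta_pos":[-0.53,-0.78,0],"rotation":[0,0,0]},{"grip":1,"delta_pos":[-0.64,-0.95,0],"rotation":[0,0,0]}]'
python3 - <<'E'
from h import *
p,R=pose();print(p,R.as_euler('xyz',True),ctrl.get_obs()['joint_pos'].round(1))
go([.363,.366,.235],[180,0,-6.1])
E
```

```text
clock: 15.45
tool_pos: [0.5146, 0.1181, 0.2484]
orientation: [180.0, 0.1, -2.4]
force: [0.6, 0.8, -5.0]
opening: 0.0099
gripper_force: 30.0
clock: 15.95
tool_pos: [0.4515, 0.2207, 0.2485]
orientation: [179.9, 0.1, -2.3]
force: [0.7, -0.8, -5.0]
opening: 0.0101
gripper_force: 30.0
clock: 16.45
tool_pos: [0.3914, 0.3181, 0.2485]
orientation: [179.9, 0.1, -2.3]
force: [0.8, -0.3, -4.4]
opening: 0.0099
gripper_force: 30.0
[0.39139976 0.31806869 0.24854836] [ 1.79934765e+02  7.10552648e-02 -2.33318807e+00] [ 61.4   4.4 -20.3  -0.  -65.4  26.3]
d [-0.303 -0.468  0.135] rot [0.001 0.001 0.042]
```

```bash

python3 -m creep '[{"grip":1,"delta_pos":[-0.12,-0.18,0.03],"rotation":[0,0,0.02]},{"grip":1,"delta_pos":[-0.22,-0.34,0.08],"rotation":[0,0,0.042]},{"grip":1,"delta_pos":[-0.3,-0.44,0.13],"rotation":[0,0,0.042]},{"grip":1,"delta_pos":[-0.3,-0.47,0.13],"rotation":[0,0,0.042]},{"grip":1,"delta_pos":[-0.3,-0.47,0.13],"rotation":[0,0,0.042]}]'
python3 - <<'E'
from h import *
a=snap('top')['color'][230:400,110:310];b=snap('scene')['color'][150:320,360:560]
c=np.hstack([cv2.resize(x,None,fx=2,fy=2) for x in (a,b)])
cv2.imwrite('pics/t3.png',c[:,:,::-1])
E
```

```text
clock: 16.95
tool_pos: [0.3648, 0.3656, 0.236]
orientation: [179.9, 0.0, -6.0]
force: [0.3, 0.2, -5.1]
opening: 0.01
gripper_force: 30.0
```

View pics/t3.png

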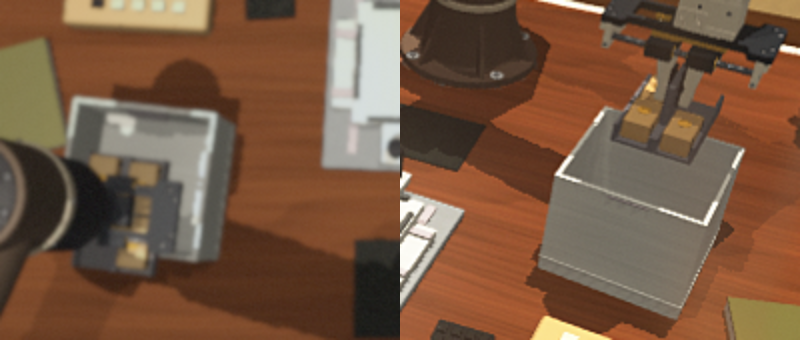

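Both views show the tray over the tub's near half, laterally inside the rim. Tipping the far end down.

```bash

python3 -m creep '[{"grip":1,"delta_pos":[0,0,0],"rotation":[0,-0.06,0]},{"grip":1,"delta_pos":[0,0,0],"rotation":[0,-0.12,0]},{"grip":1,"delta_pos":[0,0,0],"rotation":[0,-0.19,0]},{"grip":1,"delta_pos":[0,0,0],"rotation":[0,-0.26,0]},{"grip":1,"delta_pos":[0,0,0],"rotation":[0,-0.33,0]}]'
python3 -m creep '[{"grip":1,"delta_pos":[0,0,0],"rotation":[0,-0.08,0]},{"grip":1,"delta_pos":[0,0,0],"rotation":[0,-0.16,0]},{"grip":1,"delta_pos":[0,0,0],"rotation":[0,-0.24,0]},{"grip":1,"delta_pos":[0,0,0],"rotation":[0,-0.32,0]},{"grip":1,"delta_pos":[0,0,0],"rotation":[0,-0.32,0]}]'
python3 -m creep '[{"grip":1,"delta_pos":[0,0,0],"rotation":[0,0,0]},{"grip":1,"delta_pos":[0,0,0],"rotation":[0,0,0]},{"grip":1,"delta_pos":[0,0,0],"rotation":[0,0,0]},{"grip":1,"delta_pos":[0,0,0],"rotation":[0,0,0]},{"grip":1,"delta_pos":[0,0,0],"rotation":[0,0,0]}]'
python3 - <<'E'
from h import *
print(ctrl.get_obs()['joint_pos'].round(1))
a=snap('top')['color'][230:400,110:310];b=snap('scene')['color'][150:320,360:560]
c=np.hstack([cv2.resize(x,None,fx=2,fy=2) for x in (a,b)])
cv2.imwrite('pics/t4.png',c[:,:,::-1])
E
```

```text
clock: 17.55
tool_pos: [0.3665, 0.3653, 0.2375]
orientation: [-179.8, 29.8, -6.1]
force: [0.4, -0.7, -4.9]
opening: 0.0099
gripper_force: 30.0
clock: 18.05
tool_pos: [0.367, 0.3639, 0.2326]
orientation: [179.4, 58.9, -6.9]
force: [0.2, -0.8, -3.1]
opening: 0.0095
gripper_force: 30.0
clock: 18.55
tool_pos: [0.3649, 0.3657, 0.2376]
orientation: [-179.8, 58.4, -6.0]
force: [-0.1, 0.1, -1.6]
opening: 0.0097
gripper_force: 30.0
[  37.9   34.    14.2  -40.2 -113.5   44.6]
```

View pics/t4.png

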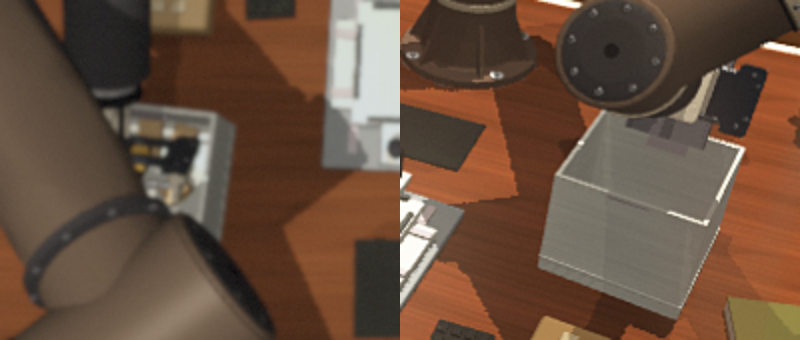

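The force fell from about −5 to −1.6 N and the tray looks empty. I'll untilt, rise and inspect.

```bash

python3 -m creep '[{"grip":1,"delta_pos":[0,0,0],"rotation":[0,0,0]},{"grip":1,"delta_pos":[0,0,0],"rotation":[0,0.08,0]},{"grip":1,"delta_pos":[0,0,0],"rotation":[0,0.16,0]},{"grip":1,"delta_pos":[0,0,0],"rotation":[0,0.24,0]},{"grip":1,"delta_pos":[0,0,0],"rotation":[0,0.32,0]}]'
python3 -m creep '[{"grip":1,"delta_pos":[0,0,0],"rotation":[0,0.08,0]},{"grip":1,"delta_pos":[0,0,0],"rotation":[0,0.16,0]},{"grip":1,"delta_pos":[0,0,0],"rotation":[0,0.24,0]},{"grip":1,"delta_pos":[0,0,0],"rotation":[0,0.32,0]},{"grip":1,"delta_pos":[0,0,0],"rotation":[0,0.33,0]}]'
python3 -m creep '[{"grip":1,"delta_pos":[0,0,0],"rotation":[0,0,0]},{"grip":1,"delta_pos":[0.13,0.2,-0.1],"rotation":[0,0,-0.02]},{"grip":1,"delta_pos":[0.34,0.5,-0.14],"rotation":[0,0,-0.04]},{"grip":1,"delta_pos":[0.55,0.84,-0.14],"rotation":[0,0,-0.04]},{"grip":1,"delta_pos":[0.65,1,-0.14],"rotation":[0,0,-0.04]}]'
python3 -m creep '[{"grip":1,"delta_pos":[0.27,0.4,0],"rotation":[0,0,0]},{"grip":1,"delta_pos":[0.55,0.8,0],"rotation":[0,0,0]},{"grip":1,"delta_pos":[0.65,0.95,0],"rotation":[0,0,0]},{"grip":1,"delta_pos":[0.65,0.95,0],"rotation":[0,0,0]},{"grip":1,"delta_pos":[0.65,0.95,0],"rotation":[0,0,0]}]'
python3 - <<'E'
from h import *
a=snap('top')['color'][230:400,110:310];b=snap('scene')['color'][150:320,300:500]
c=np.hstack([cv2.resize(x,None,fx=2,fy=2) for x in (a,b)])
cv2.imwrite('pics/t5.png',c[:,:,::-1]);go([.565,.0379,.15],[180,0,-2.4]);print(ctrl.get_obs()['orientation'])
E
```

```text
clock: 19.15
tool_pos: [0.366, 0.3656, 0.2369]
orientation: [-179.9, 29.4, -6.1]
force: [-0.5, 0.9, -2.4]
opening: 0.0098
gripper_force: 30.0
clock: 19.65
tool_pos: [0.363, 0.3646, 0.2369]
orientation: [-180.0, -0.2, -5.9]
force: [-0.6, 0.4, -1.7]
opening: 0.01
gripper_force: 30.0
clock: 20.15
tool_pos: [0.4204, 0.2568, 0.2504]
orientation: [180.0, 0.2, -2.7]
force: [0.3, 1.1, -1.9]
opening: 0.01
gripper_force: 30.0
clock: 20.65
tool_pos: [0.4806, 0.1606, 0.2501]
orientation: [-180.0, 0.1, -2.7]
force: [-0.2, 0.3, -2.3]
opening: 0.0101
gripper_force: 30.0
d [0.906 1.197 1.002] rot [-0.     0.001 -0.002]
[-1.79989737e+02  7.52110020e-02 -2.58948551e+00]
```

View pics/t5.png

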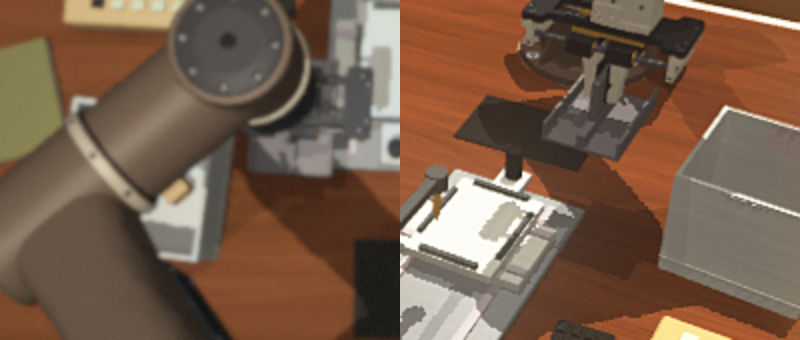

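The tray is empty and level and the packs are in the tub. Returning it to the seat.

```bash

python3 -m creep '[{"grip":1,"delta_pos":[0.2,0.3,0],"rotation":[0,0,0]},{"grip":1,"delta_pos":[0.45,0.6,0],"rotation":[0,0,0]},{"grip":1,"delta_pos":[0.65,0.9,0],"rotation":[0,0,0]},{"grip":1,"delta_pos":[0.75,1,0],"rotation":[0,0,0]},{"grip":1,"delta_pos":[0.75,1,0],"rotation":[0,0,0]}]'
python3 -m creep '[{"grip":1,"delta_pos":[0.16,0.2,0],"rotation":[0,0,0]},{"grip":1,"delta_pos":[0.16,0.2,0.3],"rotation":[0,0,0]},{"grip":1,"delta_pos":[0.16,0.2,0.6],"rotation":[0,0,0]},{"grip":1,"delta_pos":[0.16,0.2,0.9],"rotation":[0,0,0]},{"grip":1,"delta_pos":[0.16,0.2,1],"rotation":[0,0,0]}]'
python3 -m creep '[{"grip":1,"delta_pos":[0,0,0],"rotation":[0,0,0]},{"grip":1,"delta_pos":[0,0,0],"rotation":[0,0,0]},{"grip":1,"delta_pos":[0,0,0],"rotation":[0,0,0]}]'
python3 - <<'E'
from h import *
go([.565,.0379,.1087],[180,0,-2.4])
b=snap('scene')['color'][200:320,260:420]
cv2.imwrite('pics/t6.png',cv2.resize(b,None,fx=4,fy=4)[:,:,::-1])
E
```

```text
clock: 21.25
tool_pos: [0.5511, 0.0577, 0.2502]
orientation: [180.0, 0.0, -2.6]
force: [-0.7, 0.3, -1.8]
opening: 0.0097
gripper_force: 30.0
clock: 21.75
tool_pos: [0.5633, 0.0383, 0.1477]
orientation: [179.9, 0.3, -2.5]
force: [1.3, 0.4, -2.5]
opening: 0.0097
gripper_force: 30.0
clock: 22.05
tool_pos: [0.5665, 0.0381, 0.1523]
orientation: [-179.9, -0.2, -2.5]
force: [-0.5, 0.4, -1.5]
opening: 0.01
gripper_force: 30.0
d [-0.016  0.003  0.436] rot [-0.001 -0.002 -0.001]
```

View pics/t6.png

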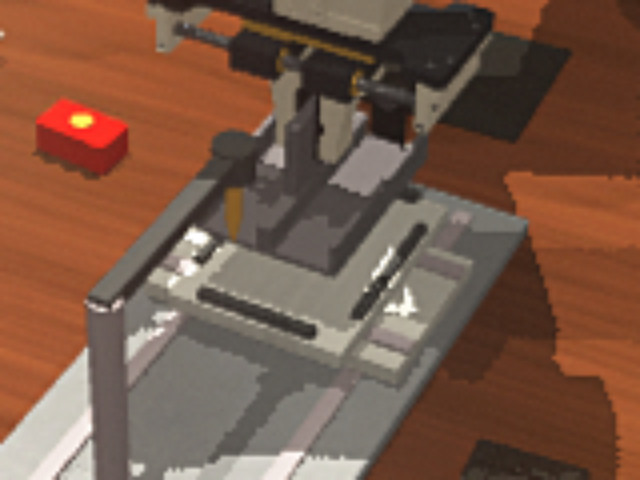

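The tray hangs level over its seat. Lowering it slowly.

```bash

python3 -m creep '[{"grip":1,"delta_pos":[-0.015,0,0.12],"rotation":[0,0,0]},{"grip":1,"delta_pos":[-0.015,0,0.24],"rotation":[0,0,0]},{"grip":1,"delta_pos":[-0.015,0,0.32],"rotation":[0,0,0]},{"grip":1,"delta_pos":[-0.015,0,0.38],"rotation":[0,0,0]},{"grip":1,"delta_pos":[-0.015,0,0.42],"rotation":[0,0,0]}]'
python3 -m creep '[{"grip":1,"delta_pos":[0,0,0],"rotation":[0,0,0]},{"grip":1,"delta_pos":[0,0,0.01],"rotation":[0,0,0]},{"grip":1,"delta_pos":[0,0,0.02],"rotation":[0,0,0]},{"grip":1,"delta_pos":[0,0,0.02],"rotation":[0,0,0]}]'
```

```text
clock: 22.6
tool_pos: [0.5646, 0.0373, 0.1086]
orientation: [180.0, -0.0, -2.5]
force: [-1.3, -2.0, 21.7]
opening: 0.0096
gripper_force: 30.0
clock: 23.0
tool_pos: [0.5658, 0.0375, 0.1087]
orientation: [-180.0, -0.2, -2.5]
force: [-0.0, -1.2, 11.4]
opening: 0.01
gripper_force: 30.0
```

```bash

python3 -m creep '[{"grip":0.7,"delta_pos":[0,0,-0.02],"rotation":[0,0,0]},{"grip":0.3,"delta_pos":[0,0,-0.02],"rotation":[0,0,0]},{"grip":0.3,"delta_pos":[0,0,-0.02],"rotation":[0,0,0]},{"grip":0.3,"delta_pos":[0,0,-0.02],"rotation":[0,0,0]},{"grip":0,"delta_pos":[0,0,-0.02],"rotation":[0,0,0]}]'
python3 -m creep '[{"grip":0,"delta_pos":[0,0,-0.2],"rotation":[0,0,0]},{"grip":0,"delta_pos":[0,0,-0.6],"rotation":[0,0,0]},{"grip":0,"delta_pos":[0,0,-1],"rotation":[0,0,0]},{"grip":0,"delta_pos":[-0.3,0.3,-1],"rotation":[0,0,0]},{"grip":0,"delta_pos":[-0.6,0.6,-1],"rotation":[0,0,0]}]'
python3 -m creep '[{"grip":0,"delta_pos":[-0.2,0.4,0],"rotation":[0,0,0]},{"grip":0,"delta_pos":[-0.4,0.8,0],"rotation":[0,0,0]},{"grip":0,"delta_pos":[-0.4,1,0],"rotation":[0,0,0]}]'
python3 - <<'E'
from h import *
print(pose()[0]);t=snap('top','t7.png');s=snap('scene')
a=cv2.resize(t['color'][150:350,110:510],None,fx=2,fy=2);b=cv2.resize(s['color'][180:310,170:400],None,fx=1.74,fy=1.5)
b=cv2.resize(s['color'][200:300,260:560],(800,200*4//3))
cv2.imwrite('pics/c7.png',a[:,:,::-1])
E
```

```text
clock: 23.5
tool_pos: [0.5638, 0.0374, 0.1083]
orientation: [180.0, 0.0, -2.5]
force: [-0.4, 0.5, 0.1]
opening: 0.0444
gripper_force: 0.0
clock: 24.0
tool_pos: [0.5015, -0.0198, 0.2094]
orientation: [-180.0, -0.1, -2.5]
force: [0.3, -0.9, -1.2]
opening: 0.0838
gripper_force: 0.0
clock: 24.3
tool_pos: [0.4542, -0.1198, 0.2088]
orientation: [-180.0, 0.0, -2.6]
force: [1.2, 0.5, 0.7]
opening: 0.0874
gripper_force: 0.0
[ 0.45423153 -0.11980192  0.20879787]
```

View pics/c7.png

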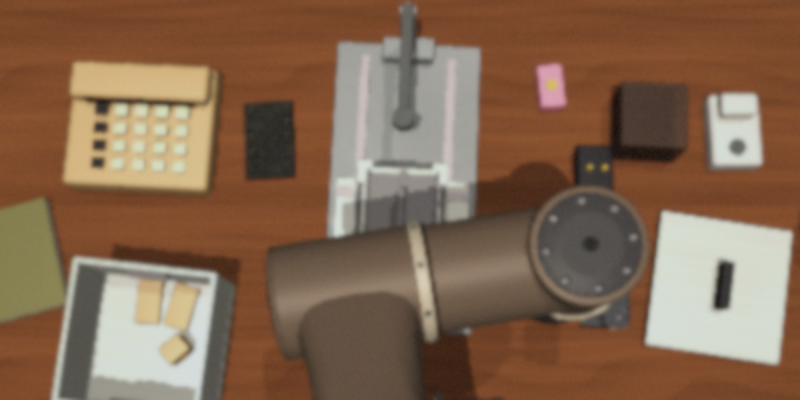

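All three packs lie in the tub and the tray is seated. The lid has moved: its corners in the crop are now (665,211), (793,230), (780,363), (646,345), with the handle at (724,285).

```bash
python3 - <<'E'
from h import *
s=snap('top')
f=lambda L:[((a+.5)/2-.5+110,(b+.5)/2-.5+150) for a,b in L]
print(rect(ray(s,f([(665,211),(793,230),(780,363),(646,345)]),.025)),ray(s,f([(724,285),(728,262),(719,308)]),.059))
im=s['color'];g=cv2.cvtColor(im,cv2.COLOR_RGB2GRAY)
m=np.zeros_like(g);m[250:340,425:520]=(g[250:340,425:520]>135)*255
m=cv2.morphologyEx(m,cv2.MORPH_OPEN,np.ones((3,3)))
c=max(cv2.findContours(m,0,2)[0],key=cv2.contourArea);r=cv2.minAreaRect(c);print(r);P=cv2.boxPoints(r)
print(rect(ray(s,sorted(P.tolist(),key=lambda p:0),.025)))
d=((g<60)&(np.hypot(*np.meshgrid(np.arange(640)-471.6,np.arange(480)-292.))<15)).astype(np.uint8)
ys,xs=np.nonzero(d);print(xs.mean(),ys.mean(),ray(s,[(xs.mean(),ys.mean())],.058))
go([.46,-.38,.2],[180,0,-8.5])
E
```

```text
(array([ 0.4799, -0.3952,  0.025 ]), np.float64(-9.59), np.float64(-8.39), np.float64(0.183), np.float64(0.1813)) [[ 0.47859542 -0.38890453  0.059     ]
 [ 0.50904871 -0.3957889   0.059     ]
 [ 0.44836885 -0.38078445  0.059     ]]
((469.7642822265625, 293.351806640625), (68.23143005371094, 69.58415222167969), 7.253194808959961)
(array([ 0.48 , -0.394,  0.025]), np.float64(82.41), np.float64(79.97), np.float64(0.1871), np.float64(0.1895))
471.091743119266 292.5963302752294 [[ 0.47779666 -0.38737366  0.058     ]]
d [0.155 2.607 0.087] rot [-0.    -0.     0.065]
```

```bash

python3 -m creep '[{"grip":0,"delta_pos":[0.06,0.4,0],"rotation":[0,0,0]},{"grip":0,"delta_pos":[0.12,0.9,0],"rotation":[0,0,0]},{"grip":0,"delta_pos":[0.12,1,0],"rotation":[0,0,0]}]'
python3 -m creep '[{"grip":0,"delta_pos":[0.06,0.5,0],"rotation":[0,0,0]},{"grip":0,"delta_pos":[0.12,0.9,0],"rotation":[0,0,0]},{"grip":0,"delta_pos":[0.12,0.9,0],"rotation":[0,0,0]}]'
python3 -m creep '[{"grip":0,"delta_pos":[0.06,0.4,0],"rotation":[0,0,0.03]},{"grip":0,"delta_pos":[0.12,0.8,0],"rotation":[0,0,0.07]},{"grip":0,"delta_pos":[0.12,0.83,0],"rotation":[0,0,0.07]},{"grip":0,"delta_pos":[0.12,0.83,0],"rotation":[0,0,0.07]}]'
python3 - <<'E'
from h import *
print(pose()[0]);s=snap('wrist','w8.png')
P=proj(s,[[.48,-.391,.059]]);print(P)
E
```

```text
clock: 24.75
tool_pos: [0.4652, -0.2208, 0.2081]
orientation: [180.0, 0.0, -2.6]
force: [-0.5, 0.8, 0.0]
opening: 0.0878
gripper_force: 0.0
clock: 25.05
tool_pos: [0.4732, -0.3116, 0.2076]
orientation: [180.0, 0.1, -2.7]
force: [-0.6, 0.2, -0.3]
opening: 0.0877
gripper_force: 0.0
clock: 25.45
tool_pos: [0.481, -0.3921, 0.2075]
orientation: [-180.0, 0.1, -8.9]
force: [-0.6, 0.8, -0.2]
opening: 0.0876
gripper_force: 0.0
[ 0.48101281 -0.39211384  0.20753208]
[[319.43289062 238.77283002]]
```

View pics/w8.png

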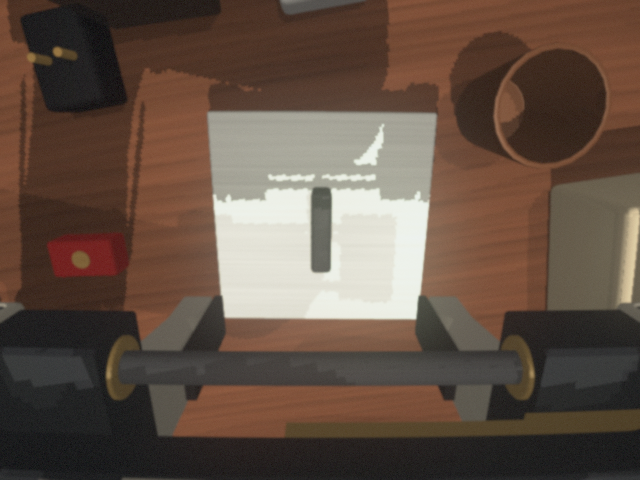

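The wrist view shows the lid plate corners at (208,112), (436,112), (418,319), (222,318), with the handle centred on x ≈ 321.

```bash
python3 - <<'E'
from h import *
s=snap('wrist');print(rect(ray(s,[(208,112),(436,112),(418.5,319),(221.5,318.5)],.025)))
print(ray(s,[(321,272),(321,190)],.059))
E
```

```text
(array([ 0.4827, -0.392 ,  0.025 ]), np.float64(-9.34), np.float64(-8.92), np.float64(0.1817), np.float64(0.1809))
[[ 0.45257295 -0.38730934  0.059     ]
 [ 0.51698601 -0.39727826  0.059     ]]
```

```bash

python3 -m creep '[{"grip":0,"delta_pos":[0.017,0,0.3],"rotation":[0,0,0]},{"grip":0,"delta_pos":[0.017,0,0.7],"rotation":[0,0,0]},{"grip":0,"delta_pos":[0.017,0,0.95],"rotation":[0,0,0]},{"grip":0,"delta_pos":[0.017,0,1],"rotation":[0,0,0]}]'
python3 -m creep '[{"grip":0.3,"delta_pos":[0,0,0.2],"rotation":[0,0,0]},{"grip":0.3,"delta_pos":[0,0,0.4],"rotation":[0,0,0]},{"grip":0.4,"delta_pos":[0,0,0.53],"rotation":[0,0,0]},{"grip":0.6,"delta_pos":[0,0,0.55],"rotation":[0,0,0]},{"grip":0.8,"delta_pos":[0,0,0.55],"rotation":[0,0,0]}]'
python3 -m creep '[{"grip":1,"delta_pos":[0,0,0],"rotation":[0,0,0]},{"grip":1,"delta_pos":[0,0,0],"rotation":[0,0,0]},{"grip":1,"delta_pos":[0,0,0],"rotation":[0,0,0]},{"grip":1,"delta_pos":[0,0,0],"rotation":[0,0,0]},{"grip":1,"delta_pos":[0,0,0],"rotation":[0,0,0]}]'
python3 -m creep '[{"grip":1,"delta_pos":[0,0,0],"rotation":[0,0,0]},{"grip":1,"delta_pos":[0,0,0],"rotation":[0,0,0]},{"grip":1,"delta_pos":[0,0,0],"rotation":[0,0,0]}]'
```

```text
clock: 25.95
tool_pos: [0.4811, -0.3902, 0.1057]
orientation: [-179.9, 0.3, -8.8]
force: [-0.5, -0.1, 0.1]
opening: 0.0879
gripper_force: 0.0
clock: 26.45
tool_pos: [0.483, -0.3924, 0.0543]
orientation: [180.0, -0.0, -8.8]
force: [0.3, -0.7, 0.3]
opening: 0.0532
gripper_force: 0.0
clock: 26.95
tool_pos: [0.4826, -0.3927, 0.0539]
orientation: [180.0, -0.0, -8.8]
force: [-0.6, -0.3, 2.0]
opening: 0.0158
gripper_force: 30.0
clock: 27.25
tool_pos: [0.4826, -0.3927, 0.0538]
orientation: [180.0, -0.0, -8.8]
force: [-1.1, 0.7, 4.4]
opening: 0.0157
gripper_force: 30.0
```

```bash

python3 -m creep '[{"grip":1,"delta_pos":[0,0,-0.05],"rotation":[0,0,0]},{"grip":1,"delta_pos":[0,0,-0.2],"rotation":[0,0,0]},{"grip":1,"delta_pos":[0,0,-0.5],"rotation":[0,0,0]},{"grip":1,"delta_pos":[0,0,-0.8],"rotation":[0,0,0]},{"grip":1,"delta_pos":[0,0,-1],"rotation":[0,0,0]}]'
python3 -m creep '[{"grip":1,"delta_pos":[0,0,-0.3],"rotation":[0,0,0]},{"grip":1,"delta_pos":[0,0,-0.6],"rotation":[0,0,0]},{"grip":1,"delta_pos":[0,0,-0.9],"rotation":[0,0,0]},{"grip":1,"delta_pos":[0,0,-0.95],"rotation":[0,0,0]}]'
python3 - <<'E'
from h import *
go([.408,.361,.25],[180,0,-6.1])
t=ctrl.get_obs();print(t['force'],t['joint_pos'].round(1))
E
```

```text
clock: 27.75
tool_pos: [0.4827, -0.3926, 0.1553]
orientation: [180.0, -0.1, -8.8]
force: [0.0, -0.9, -2.5]
opening: 0.0158
gripper_force: 30.0
clock: 28.15
tool_pos: [0.4837, -0.3933, 0.2525]
orientation: [179.9, -0.3, -8.8]
force: [0.3, 0.2, -2.2]
opening: 0.0159
gripper_force: 30.0
d [-1.905e+00 -7.338e+00  1.000e-03] rot [ 0.001 -0.003 -0.03 ]
[ 0.31456579  0.24936518 -2.1509967 ] [-2.120e+01  1.540e+01 -6.100e+00  1.000e-01 -6.810e+01  1.023e+02]
```

```bash

python3 -m creep '[{"grip":1,"delta_pos":[-0.03,-0.1,0],"rotation":[0,0,0]},{"grip":1,"delta_pos":[-0.08,-0.33,0],"rotation":[0,0,0]},{"grip":1,"delta_pos":[-0.16,-0.62,0],"rotation":[0,0,0]},{"grip":1,"delta_pos":[-0.24,-0.92,0],"rotation":[0,0,0]}]'
for i in 1; do python3 -m creep '[{"grip":1,"delta_pos":[-0.08,-0.31,0],"rotation":[0,0,0]},{"grip":1,"delta_pos":[-0.16,-0.61,0],"rotation":[0,0,0]},{"grip":1,"delta_pos":[-0.24,-0.92,0],"rotation":[0,0,0]}]'; done
python3 -m creep '[{"grip":1,"delta_pos":[-0.08,-0.31,0],"rotation":[0,0,0]},{"grip":1,"delta_pos":[-0.16,-0.61,0],"rotation":[0,0,0]},{"grip":1,"delta_pos":[-0.24,-0.92,0],"rotation":[0,0,0]}]'
python3 -m creep '[{"grip":1,"delta_pos":[-0.08,-0.31,0],"rotation":[0,0,0]},{"grip":1,"delta_pos":[-0.16,-0.61,0],"rotation":[0,0,0]},{"grip":1,"delta_pos":[-0.24,-0.92,0],"rotation":[0,0,0]}]'
python3 -m creep '[{"grip":1,"delta_pos":[-0.08,-0.31,0],"rotation":[0,0,0]},{"grip":1,"delta_pos":[-0.16,-0.61,0],"rotation":[0,0,0]},{"grip":1,"delta_pos":[-0.24,-0.92,0],"rotation":[0,0,0]}]'
python3 -m creep '[{"grip":1,"delta_pos":[-0.08,-0.31,0],"rotation":[0,0,0]},{"grip":1,"delta_pos":[-0.16,-0.61,0],"rotation":[0,0,0]},{"grip":1,"delta_pos":[-0.24,-0.92,0],"rotation":[0,0,0]}]'
python3 - <<'E'
from h import *
go([.408,.361,.25],[180,0,-6.1])
s=snap('scene','s9.png');t=snap('top','t9.png')
a=cv2.resize(s['color'][180:320,410:560],None,fx=4,fy=4,interpolation=cv2.INTER_CUBIC)
cv2.imwrite('pics/c9.png',a[:,:,::-1])
E
```

```text
clock: 28.55
tool_pos: [0.4715, -0.2963, 0.2463]
orientation: [-179.9, 0.2, -8.9]
force: [0.6, 1.4, -3.1]
opening: 0.0159
gripper_force: 30.0
clock: 28.85
tool_pos: [0.4618, -0.2015, 0.2467]
orientation: [-180.0, 0.2, -8.9]
force: [0.4, -0.0, -2.6]
opening: 0.016
gripper_force: 30.0
clock: 29.15
tool_pos: [0.4521, -0.1072, 0.2468]
orientation: [180.0, 0.2, -8.9]
force: [1.1, 0.4, -2.9]
opening: 0.0158
gripper_force: 30.0
clock: 29.45
tool_pos: [0.4425, -0.0129, 0.2469]
orientation: [180.0, 0.1, -8.9]
force: [0.2, 0.1, -2.1]
opening: 0.0156
gripper_force: 30.0
clock: 29.75
tool_pos: [0.4329, 0.0814, 0.247]
orientation: [179.9, 0.1, -8.8]
force: [1.2, 0.6, -3.8]
opening: 0.0156
gripper_force: 30.0
clock: 30.05
tool_pos: [0.4234, 0.1758, 0.2469]
orientation: [179.9, 0.1, -8.8]
force: [1.0, -1.1, -2.6]
opening: 0.0157
gripper_force: 30.0
d [-0.437 -1.807 -0.033] rot [ 0.001  0.001 -0.03 ]
```

View pics/c9.png

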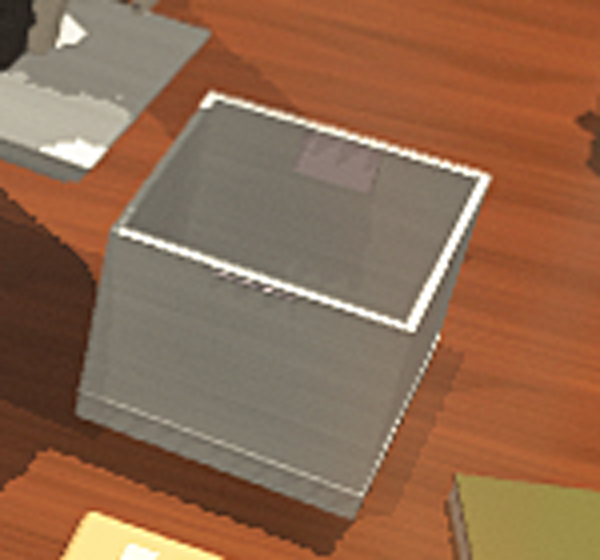

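The tub rim's outer corners in the scene crop are (208,94), (491,177), (413,331), (111,231).

```bash
python3 - <<'E'
from h import *
s=snap('scene')
f=lambda L:[((a+.5)/4-.5+410,(b+.5)/4-.5+180) for a,b in L]
print(rect(ray(s,f([(413,331),(111,231),(208,94),(491,177)]),.15)))
w=snap('wrist','w9.png')
E
```

```text
(array([0.4058, 0.3601, 0.15  ]), np.float64(-5.92), np.float64(-5.42), np.float64(0.178), np.float64(0.1801))
```

View pics/w9.png

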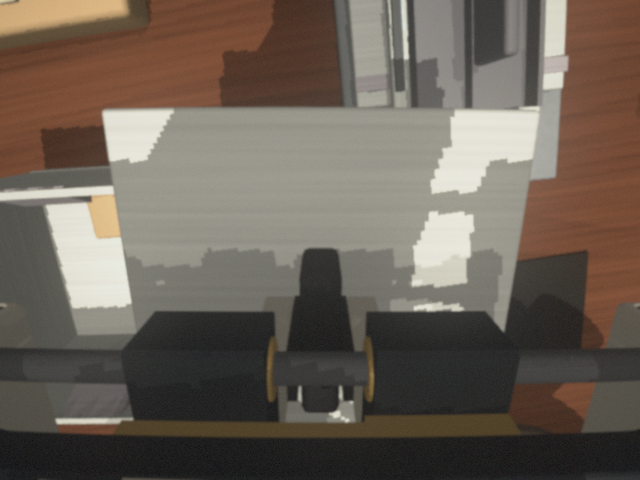

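I've now viewed 18 pictures, which is over the limit of 14, so from here I'll use numbers only. The wrist view shows the lid's front plate corners at about (104,109) and (541,106).

```bash
python3 - <<'E'
from h import *
s=snap('wrist');p,R=pose();zt=p[2]-.0538+.025
P=ray(s,[(104,109),(541,107)],zt);L=R.inv().apply(P-p);print(p,L.round(4))
off=np.array([L[:,0].mean()-.091,0,0]);print('lid centre in tool',off)
T=Ro.from_euler('xyz',[180,0,-5.95],degrees=True)
go(np.array([.406,.3605,.25])-T.apply(off),[180,0,-5.95])
E
```

```text
[0.42400544 0.17458398 0.24724895] [[ 0.0906 -0.0893  0.0285]
 [ 0.0916  0.0893  0.0288]]
lid centre in tool [0.00012926 0.         0.        ]
d [-0.464 -1.81  -0.03 ] rot [ 0.001  0.001 -0.032]
```

```bash

python3 -m creep '[{"grip":1,"delta_pos":[-0.08,-0.3,0],"rotation":[0,0,-0.01]},{"grip":1,"delta_pos":[-0.16,-0.6,0],"rotation":[0,0,-0.02]},{"grip":1,"delta_pos":[-0.24,-0.9,0],"rotation":[0,0,-0.032]},{"grip":1,"delta_pos":[-0.24,-0.92,0],"rotation":[0,0,-0.032]}]'
python3 -m creep '[{"grip":1,"delta_pos":[-0.08,-0.3,0],"rotation":[0,0,0]},{"grip":1,"delta_pos":[-0.14,-0.6,0],"rotation":[0,0,0]},{"grip":1,"delta_pos":[-0.18,-0.88,0],"rotation":[0,0,0]},{"grip":1,"delta_pos":[-0.18,-0.88,0],"rotation":[0,0,0]},{"grip":1,"delta_pos":[-0.18,-0.88,0],"rotation":[0,0,0]}]'
python3 - <<'E'
from h import *
go([.406,.3605,.214],[180,0,-5.95])
E
```

```text
clock: 30.7
tool_pos: [0.4154, 0.2711, 0.2479]
orientation: [180.0, 0.0, -5.9]
force: [-0.2, -1.3, -2.6]
opening: 0.016
gripper_force: 30.0
clock: 31.2
tool_pos: [0.4066, 0.3581, 0.2476]
orientation: [179.9, 0.1, -6.0]
force: [0.2, -0.4, -2.8]
opening: 0.0156
gripper_force: 30.0
d [-0.008 -0.024  0.336] rot [ 0.001  0.001 -0.   ]
```

```bash

python3 -m creep '[{"grip":1,"delta_pos":[-0.01,-0.02,0.1],"rotation":[0,0,0]},{"grip":1,"delta_pos":[-0.01,-0.02,0.25],"rotation":[0,0,0]},{"grip":1,"delta_pos":[-0.01,-0.02,0.36],"rotation":[0,0,0]},{"grip":1,"delta_pos":[-0.01,-0.02,0.38],"rotation":[0,0,0]},{"grip":1,"delta_pos":[-0.01,-0.02,0.38],"rotation":[0,0,0]}]'
python3 -m creep '[{"grip":1,"delta_pos":[0,0,0.03],"rotation":[0,0,0]},{"grip":1,"delta_pos":[0,0,0.06],"rotation":[0,0,0]},{"grip":1,"delta_pos":[0,0,0.06],"rotation":[0,0,0]}]'
python3 -m creep '[{"grip":1,"delta_pos":[0,0,0.03],"rotation":[0,0,0]},{"grip":1,"delta_pos":[0,0,0.05],"rotation":[0,0,0]},{"grip":1,"delta_pos":[0,0,0.05],"rotation":[0,0,0]}]'
```

```text
clock: 31.7
tool_pos: [0.4061, 0.3605, 0.2102]
orientation: [179.9, 0.0, -6.0]
force: [-0.5, -0.2, -2.2]
opening: 0.0156
gripper_force: 30.0
clock: 32.0
tool_pos: [0.4059, 0.361, 0.2044]
orientation: [180.0, 0.0, -6.0]
force: [-0.7, -0.2, -2.3]
opening: 0.0161
gripper_force: 30.0
clock: 32.3
tool_pos: [0.4059, 0.361, 0.1992]
orientation: [180.0, 0.0, -6.0]
force: [-0.3, -0.5, -3.2]
opening: 0.016
gripper_force: 30.0
```

No contact yet, and the lid origin is already at 145 mm, inside the rim.

```bash

python3 -m creep '[{"grip":1,"delta_pos":[0,0,0.03],"rotation":[0,0,0]},{"grip":1,"delta_pos":[0,0,0.05],"rotation":[0,0,0]},{"grip":1,"delta_pos":[0,0,0.05],"rotation":[0,0,0]}]'
python3 -m creep '[{"grip":1,"delta_pos":[0,0,0.03],"rotation":[0,0,0]},{"grip":1,"delta_pos":[0,0,0.05],"rotation":[0,0,0]},{"grip":1,"delta_pos":[0,0,0.05],"rotation":[0,0,0]}]'
python3 -m creep '[{"grip":1,"delta_pos":[0,0,0.02],"rotation":[0,0,0]},{"grip":1,"delta_pos":[0,0,0.03],"rotation":[0,0,0]},{"grip":1,"delta_pos":[0,0,0.03],"rotation":[0,0,0]}]'
```

```text
clock: 32.6
tool_pos: [0.4059, 0.3609, 0.1942]
orientation: [180.0, 0.0, -6.0]
force: [-0.1, -0.3, -1.9]
opening: 0.0159
gripper_force: 30.0
clock: 32.9
tool_pos: [0.4065, 0.3614, 0.1898]
orientation: [-180.0, -0.1, -6.0]
force: [2.7, 0.6, 0.4]
opening: 0.0157
gripper_force: 30.0
clock: 33.2
tool_pos: [0.4064, 0.3614, 0.1868]
orientation: [-180.0, -0.0, -6.0]
force: [3.4, 0.8, 1.4]
opening: 0.016
gripper_force: 30.0
```

```bash

python3 -m creep '[{"grip":1,"delta_pos":[0,0,0.02],"rotation":[0,0,0]},{"grip":1,"delta_pos":[0,0,0.03],"rotation":[0,0,0]},{"grip":1,"delta_pos":[0,0,0.03],"rotation":[0,0,0]}]'
python3 -m creep '[{"grip":1,"delta_pos":[0,0,0.02],"rotation":[0,0,0]},{"grip":1,"delta_pos":[0,0,0.02],"rotation":[0,0,0]},{"grip":1,"delta_pos":[0,0,0.02],"rotation":[0,0,0]}]'
```

```text
clock: 33.5
tool_pos: [0.4062, 0.3615, 0.184]
orientation: [-179.9, -0.0, -6.0]
force: [1.7, 0.5, 3.5]
opening: 0.0158
gripper_force: 30.0
clock: 33.8
tool_pos: [0.4063, 0.3616, 0.1838]
orientation: [-179.9, -0.1, -5.9]
force: [-3.6, -2.5, 18.1]
opening: 0.016
gripper_force: 30.0
```

Hard contact came at TCP z 0.1838, which is the lid origin at 130 mm. One firmer push, then release and back off.

```bash

python3 -m creep '[{"grip":1,"delta_pos":[0,0,0.01],"rotation":[0,0,0]},{"grip":1,"delta_pos":[0,0,0.01],"rotation":[0,0,0]},{"grip":1,"delta_pos":[0,0,0],"rotation":[0,0,0]}]'
python3 -m creep '[{"grip":0.7,"delta_pos":[0,0,-0.02],"rotation":[0,0,0]},{"grip":0.3,"delta_pos":[0,0,-0.02],"rotation":[0,0,0]},{"grip":0,"delta_pos":[0,0,-0.02],"rotation":[0,0,0]},{"grip":0,"delta_pos":[0,0,-0.02],"rotation":[0,0,0]},{"grip":0,"delta_pos":[0,0,-0.02],"rotation":[0,0,0]}]'
python3 -m creep '[{"grip":0,"delta_pos":[0,0,-0.02],"rotation":[0,0,0]},{"grip":0,"delta_pos":[0,0,-0.2],"rotation":[0,0,0]},{"grip":0,"delta_pos":[0,0,-0.6],"rotation":[0,0,0]},{"grip":0,"delta_pos":[0,0,-1],"rotation":[0,0,0]},{"grip":0,"delta_pos":[0,0,-1],"rotation":[0,0,0]}]'
python3 - <<'E'
from h import *
# lid plate seen by the wrist: bright quad on dark wood
s=snap('wrist');g=cv2.cvtColor(s['color'],cv2.COLOR_RGB2HSV);cv2.imwrite('pics/w10.png',s['color'][:,:,::-1])
m=cv2.inRange(g,(0,0,90),(180,60,255));m[300:]=0
m=cv2.morphologyEx(m,cv2.MORPH_OPEN,np.ones((7,7)))
c=max(cv2.findContours(m,0,2)[0],key=cv2.contourArea);q=cv2.approxPolyDP(c,12,True).reshape(-1,2);print(q.tolist(),cv2.contourArea(c))
th=np.radians(-6);cc=np.array([.406,.361]);u=np.array([np.cos(th),np.sin(th)]);v=np.array([-u[1],u[0]])
print('expected far corners',proj(s,[[*(cc+.091*u+k*.091*v),.155] for k in (1,-1)]).round(0).tolist())
print('handle ends exp',proj(s,[[*(cc+k*.032*u),.189] for k in (1,-1)]).round(0).tolist())
E
```

```text
clock: 34.1
tool_pos: [0.4063, 0.3615, 0.1838]
orientation: [-179.9, -0.1, -5.9]
force: [0.2, -1.8, 9.8]
opening: 0.0156
gripper_force: 30.0
clock: 34.6
tool_pos: [0.4058, 0.3609, 0.1831]
orientation: [180.0, 0.0, -6.0]
force: [-0.2, 0.3, 0.8]
opening: 0.0504
gripper_force: 0.0
clock: 35.1
tool_pos: [0.4079, 0.363, 0.2896]
orientation: [-179.5, -0.3, -5.9]
force: [0.1, 0.5, -0.6]
opening: 0.0864
gripper_force: 0.0
[[191, 116], [207, 299], [311, 299], [316, 203], [335, 207], [335, 299], [441, 299], [458, 117]] 44256.0
expected far corners [[190.0, 117.0], [461.0, 117.0]]
handle ends exp [[325.0, 214.0], [325.0, 306.0]]
```

```bash
python3 -c "
from plant import ctrl
print(ctrl.close_job())"
```

```text
the job is handed in; nothing more can be done
None
```

Every stage was carried out and the job is handed in, though no verdict came back: packs 2, 3 and 4 were checked in order (near left was empty), the packs were tipped into the tub, the tray was reseated and the lid was pressed home at 130 mm after being found knocked aside; however, I viewed 18 pictures, over the limit of 14, and pack 4's disc was partly hidden, so its position was worked out from the measured shift.

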